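# Load a ware tray with dry clay lids and slide it into the drying rack

## Robot

A 6-joint arm with a two-finger parallel gripper is mounted at the origin on the work surface. World frame = base frame: x ahead of the robot, y to its left, z up, the work surface at z = 0. Lengths are in m, angles in rad, forces in N, time in s.
With the tool pointing down it reaches from about 0.275 to 0.725 m from the base axis. Payload 15.9 kg.
Tool frame: the origin (TCP) lies midway between the tips of the shut fingers; the grasp point (between the pads) lies 19 mm behind it; z points along the fingers, y is the direction in which the jaws open and shut (so a half turn about z gives the same grasp; the last joint's range is limited). The gripper opens to 85 mm and grips with 20 to 120 N. Pads are 22 mm wide; open, the fingers measure 114 mm over their backs; the gripper's body (76 mm by 85 mm) begins 54 mm behind the grasp point. The pads swing forward as they close: fully open they stand 13 mm farther back than shut.
Start: joints at [-1.229, 0.213, -0.034, 1.323, 0, 1.571], TCP at [0.168, -0.471, 0.231] pointing down, gripper open.
Joint ranges: [-2.98, 2.98], [-0.74, 1.72], [-1.14, 1.35], [-2.1, 2.04], [-1.57, 1.44], [-3.14, 3.14]. Speed limits (rad/s): [1.89, 1.89, 2.39, 2.57, 3.14, 3.14].

## Interface

Orientations are given as a rotation vector (axis times angle).
In Python, from workcell import r, read_camera, get_calibration gives the robot as it stands.
- The arm moves only by the tool drive_tool, never from a script. Its argument "rows" is a list of rows, each a list of 7 numbers: the turn, a rotation vector about the world's x, y, z in rad, then the shift along the world's x, y, z in m, then the closure in counts, from 0 (fully open) to 255 (shut). A call has 1 to 8 rows; each row is the pose to reach, as a shift and turn from the pose commanded when the call began; what a row does not reach only later rows make up. A row lasts 1/8 s, in which the tool goes at most 62.5 mm and 10.7 degrees, less where a joint would pass 70% of its speed; a pose out of reach is approached as far as the arm can. A call with a gripper value outside its range is refused whole. The fingers move at their own pace and stop on an object; "force" is the grip in N (left out, the last holds). Time passes only in rows, so rows that repeat a pose let the fingers close. It gives the time, the measured TCP pose, the force and the opening at its end, in the units of the state.
- r.observe(): the state, without advancing time (a new reading comes with each control period).
- read_camera(name): name is "scene" or "top" or "wrist"; returns the picture (480x640x3 uint8, red, green, blue); there is no depth.
- get_calibration(name): a dict with "fx", "fy", "cx", "cy" (pixels), "k1" (the pictures are not rectified: a ray, as slopes to the right and down, at radius r is drawn at 1 + k1 r^2 times it, then the intrinsics apply), "rvec" (rotation vector, rad) and "tvec" (3), from world to camera coordinates, as OpenCV has them; the wrist camera has in their place "mount" (4x4, takes a point from camera to tool coordinates, whose origin is the TCP and whose axes are the flange's). Camera axes: x right, y down, z forward; pixel columns grow to the right and rows downward; lengths in m; the calibration is good to about 2 mm. A picture is of the moment at which its call begins: read the wrist's pose just before it. get_calibration takes no time and is no camera call.
- r.job_done(): hands the job in, once; it reports no verdict.
The state is a dict: "t": time; "qpos": joint angles; "qd": joint speeds; "tau": joint torques, N m; "ee_pos": TCP position; "tcp_rot": TCP orientation; "contact_force": force on the tool from outside, world axes, zero at the start; "ft_torque": the same for the moment, N m; "grip_width": finger opening in m.
Only numpy, scipy, OpenCV 4.12 (cv2) and the standard library are available. Lean on these libraries where they do the work, as an engineer would, in place of code of your own. Each camera call takes 0.05 s, during which the arm holds its last target. There are 200 camera calls.

## Task

First take the trimming tool that was left in the ware tray and put it in the wooden tool box, then set every clay lid on the table right way up and flat on the tray's floor, side by side, and after that slide the loaded tray by its handle into the bottom slot of the drying rack until it is fully home against the back stop. The lids are bone dry and break easily: grip them gently, with no more than 40 N, and set them down instead of letting them fall. Leave the bowl, the mug and the jar where they stand.

Things in the scene. Friction and masses are not known exactly. Their poses are not given: they have to be found in the camera images.
- tray: Wooden ware tray on the table before the rack, 0.4 to 0.7 kg. 212 (x) x 200 (y) mm, floor 6 mm thick, rim 6 mm thick, 18 mm high (inside 200 x 188 mm); lips on both y sides make it 220 mm wide at 12 to 18 mm height. Origin: centre of its underside; +x is the end that enters the rack first, the handle is at the -x end. It slides on the table and need not be lifted.
- tray_handle (a point): Grip point of the tray's handle, at x = -176, y = 0, z = 50 mm in the tray frame: an upright dark wooden plate 12 mm thick (x), 90 mm wide (y), 4 to 64 mm high, on two low bars (y = +-40 mm, 17 mm high); 64 mm of free space between plate and tray. Can be pinched from above, fingers closing along the tray's x.
- rack: Fixed two-tier plywood rack, 205 (x) x 256 (y) x 245 mm; upper tier full. Mouth faces its -x, at x = -102.5 mm. Bottom slot: the table is its floor, 228 mm wide, 115 mm high; strips over the tray's lips at 26 to 36 mm height leave 206 mm between them; back stop face at x = +92.5 mm. Flared guides, 26 mm high, reach from the mouth to about x = -143, y = +-143 mm. Origin: centre of its underside.
- rack_home (a point): Point at x = -13.5, y = 0, z = 0 mm in the rack frame: where the tray's origin lies when the tray is fully home against the back stop, its axes along the rack's. The tray's handle end then stands 17 mm out of the mouth and the handle's grip point is at x = -189.5 mm in the rack frame.
- trimmer: Double-ended trimming tool lying flat in the tray at the start: dark wooden handle 90 (x) x 18 (y) x 14 mm with a thin steel blade 26 mm wide at both ends, 152 mm long overall, 0.06 kg. Origin at the centre of its underside, x along its length.
- toolbox: Fixed open wooden tool box 190 (x) x 100 (y) x 30 mm high outside, walls and floor 6 mm, empty. Origin at the centre of its underside, x along its length.
- dish_lid_1: Oblong butter-dish lid of unfired grey-brown clay: base 116 (x) x 54 (y) x 20 mm, a step 96 x 38 mm up to 30 mm, and an upright ridge to grip, 60 (x) x 20 (y) mm, from 30 to 64 mm height. 0.11 to 0.21 kg. Origin: centre of its underside, z up; starts right way up on the table. Absent in some starts.
- dish_lid_2: Oblong butter-dish lid of unfired grey-brown clay: base 116 (x) x 54 (y) x 20 mm, a step 96 x 38 mm up to 30 mm, and an upright ridge to grip, 60 (x) x 20 (y) mm, from 30 to 64 mm height. 0.11 to 0.21 kg. Origin: centre of its underside, z up; starts right way up on the table. Absent in some starts.
- jar_lid_1: Round jar lid of unfired grey-brown clay: disc 58 mm across and 14 mm high, a step 42 mm across up to 22 mm, and an upright round knob to grip, 22 mm across, from 22 to 60 mm height. About 0.06 to 0.12 kg. Origin at the centre of its underside, z up; starts standing right way up on the table. Absent in some starts.
- jar_lid_2: Round jar lid of unfired grey-brown clay: disc 58 mm across and 14 mm high, a step 42 mm across up to 22 mm, and an upright round knob to grip, 22 mm across, from 22 to 60 mm height. About 0.06 to 0.12 kg. Origin at the centre of its underside, z up; starts standing right way up on the table. Absent in some starts.
- jar_lid_3: Round jar lid of unfired grey-brown clay: disc 58 mm across and 14 mm high, a step 42 mm across up to 22 mm, and an upright round knob to grip, 22 mm across, from 22 to 60 mm height. About 0.06 to 0.12 kg. Origin at the centre of its underside, z up; starts standing right way up on the table. Absent in some starts.
- glazed_bowl: Bystander: blue glazed bowl 90 mm across, 45 mm high; leave it alone. Origin at the centre of its underside.
- mug: Bystander: white mug 80 mm across, 90 mm high; leave it alone. Origin at the centre of its underside.
- slip_jar: Bystander: closed jar 72 mm across, 100 mm high; leave it alone. Origin at the centre of its underside.

How it is judged:
On the way, in this order (a step that is already met when the one before it is completed fails the run):
1. the trimming tool lies in the tool box (x of trimmer in the frame of toolbox between -0.09 and 0.09 m and y of trimmer in the frame of toolbox between -0.045 and 0.045 m and z of trimmer in the frame of toolbox between -0.005 and 0.03 m and contact force between the fingers and trimmer below 0.1 N), for 0.2 s.
2. every lid stands right way up on the tray's floor, let go (x of dish_lid_1 in the frame of tray between -0.1 and 0.1 m and y of dish_lid_1 in the frame of tray between -0.094 and 0.094 m and z of dish_lid_1 in the frame of tray between -0.005 and 0.014 m and angle between each of dish_lid_1, dish_lid_2, jar_lid_1, jar_lid_2, jar_lid_3's own z axis and vertical below 0.15 rad and x of dish_lid_2 in the frame of tray between -0.1 and 0.1 m and y of dish_lid_2 in the frame of tray between -0.094 and 0.094 m and z of dish_lid_2 in the frame of tray between -0.005 and 0.014 m and x of jar_lid_1 in the frame of tray between -0.1 and 0.1 m and y of jar_lid_1 in the frame of tray between -0.094 and 0.094 m and z of jar_lid_1 in the frame of tray between -0.005 and 0.014 m and x of jar_lid_2 in the frame of tray between -0.1 and 0.1 m and y of jar_lid_2 in the frame of tray between -0.094 and 0.094 m and z of jar_lid_2 in the frame of tray between -0.005 and 0.014 m and x of jar_lid_3 in the frame of tray between -0.1 and 0.1 m and y of jar_lid_3 in the frame of tray between -0.094 and 0.094 m and z of jar_lid_3 in the frame of tray between -0.005 and 0.014 m and contact force between the fingers and dish_lid_1 below 0.1 N and contact force between the fingers and dish_lid_2 below 0.1 N and contact force between the fingers and jar_lid_1 below 0.1 N and contact force between the fingers and jar_lid_2 below 0.1 N and contact force between the fingers and jar_lid_3 below 0.1 N), for 0.2 s.
3. the loaded tray is fully home in the bottom slot (horizontal distance between tray and rack_home below 0.009 m and angle between the x axis of tray and the x axis of rack, either way round below 0.05 rad and height (world z) of tray below 0.006 m and x of dish_lid_1 in the frame of tray between -0.1 and 0.1 m and y of dish_lid_1 in the frame of tray between -0.094 and 0.094 m and z of dish_lid_1 in the frame of tray between -0.005 and 0.014 m and angle between each of dish_lid_1, dish_lid_2, jar_lid_1, jar_lid_2, jar_lid_3's own z axis and vertical below 0.15 rad and x of dish_lid_2 in the frame of tray between -0.1 and 0.1 m and y of dish_lid_2 in the frame of tray between -0.094 and 0.094 m and z of dish_lid_2 in the frame of tray between -0.005 and 0.014 m and x of jar_lid_1 in the frame of tray between -0.1 and 0.1 m and y of jar_lid_1 in the frame of tray between -0.094 and 0.094 m and z of jar_lid_1 in the frame of tray between -0.005 and 0.014 m and x of jar_lid_2 in the frame of tray between -0.1 and 0.1 m and y of jar_lid_2 in the frame of tray between -0.094 and 0.094 m and z of jar_lid_2 in the frame of tray between -0.005 and 0.014 m and x of jar_lid_3 in the frame of tray between -0.1 and 0.1 m and y of jar_lid_3 in the frame of tray between -0.094 and 0.094 m and z of jar_lid_3 in the frame of tray between -0.005 and 0.014 m), for 0.2 s.
At the end, for the whole second after the job is handed in: The tray is home in the bottom slot (within 9 mm of rack_home, aligned within 0.05 rad, flat on the table); every lid that is present lies inside the tray's rim on its floor, within 0.15 rad of upright; the trimming tool lies in the tool box; all at rest (all of step 3 and x of trimmer in the frame of toolbox between -0.09 and 0.09 m and y of trimmer in the frame of toolbox between -0.045 and 0.045 m and z of trimmer in the frame of toolbox between -0.005 and 0.03 m and linear speed of each of dish_lid_1, dish_lid_2, jar_lid_1, jar_lid_2, jar_lid_3, tray, trimmer below 0.02 m/s); the robot touches nothing.
It fails at once if a clay lid is gripped with more than 40 N (both fingers together press with more than 80 N) (contact force between the fingers and dish_lid_1 above 80 N or contact force between the fingers and dish_lid_2 above 80 N or contact force between the fingers and jar_lid_1 above 80 N or contact force between the fingers and jar_lid_2 above 80 N or contact force between the fingers and jar_lid_3 above 80 N).
It fails at once if a clay lid is dropped: it falls freely from more than about 35 mm ((linear speed of dish_lid_1 above 0.83 m/s and contact force between dish_lid_1 and anything else below 0.05 N) or (linear speed of dish_lid_2 above 0.83 m/s and contact force between dish_lid_2 and anything else below 0.05 N) or (linear speed of jar_lid_1 above 0.83 m/s and contact force between jar_lid_1 and anything else below 0.05 N) or (linear speed of jar_lid_2 above 0.83 m/s and contact force between jar_lid_2 and anything else below 0.05 N) or (linear speed of jar_lid_3 above 0.83 m/s and contact force between jar_lid_3 and anything else below 0.05 N)).
It fails at once if the bowl, the mug or the jar is moved by more than 25 mm (distance of any of glazed_bowl, mug, slip_jar from where it was at the start of the episode above 0.025 m).
Of dish_lid_1, dish_lid_2, jar_lid_1, jar_lid_2, jar_lid_3 only 3 to 5 are there at a start; the rules pass over those that are not, and their reading is None.
At some moment in a run one of dish_lid_1, dish_lid_2, jar_lid_1, jar_lid_2, jar_lid_3 may be knocked a few centimetres aside while the robot is not near it.
It also fails if it takes over 208 s, if anything falls off the work surface, if the arm or the gripper's body presses on something with over 40 N, if the wrist force passes 120 N, or if a joint passes its speed limit or range.

## Working session

There is one attempt and no reset: what is moved stays moved. The work goes in short steps, Python scripts to look and compute and a tool call to move; the robot and the scene stay as the last step left them, time stands still between calls to the robot, and variables do not carry over. Pictures are saved under pics/ and viewed, about 12 in all and at most 16, crops included, and the job is handed in when it is done.

Besides the shell and the picture viewer there is one more tool, called after "Call:" in YAML: its name, and indented under it one key for each argument. drive_tool: Moves the arm, as the interface text tells. Its arguments: {"type":"object","properties":{"rows":{"type":"array"},"force":{"type":"number"}},"required":["rows"]}

```bash
mkdir -p pics; cat > h.py <<'E'
import numpy as np, cv2
from workcell import r, read_camera, get_calibration
from scipy.spatial.transform import Rotation as R
def cam(name,obs=None):
    c=get_calibration(name)
    if 'mount' in c:
        o=obs or r.observe(); M=np.array(c['mount']); T=np.eye(4)
        T[:3,:3]=R.from_rotvec(o['tcp_rot']).as_matrix(); T[:3,3]=o['ee_pos']; W=np.linalg.inv(T@M)
    else:
        W=np.eye(4); W[:3,:3]=R.from_rotvec(c['rvec']).as_matrix(); W[:3,3]=c['tvec']
    return c,W
def proj(P,c,W):
    P=np.atleast_2d(P); q=P@W[:3,:3].T+W[:3,3]; s=q[:,:2]/q[:,2:]
    s=s*(1+c['k1']*(s**2).sum(1,keepdims=True)); return s*[c['fx'],c['fy']]+[c['cx'],c['cy']]
def ray(uv,c,W):
    d=(np.atleast_2d(uv)-[c['cx'],c['cy']])/[c['fx'],c['fy']]; s=d.copy()
    for _ in range(20): s=d/(1+c['k1']*(s**2).sum(1,keepdims=True))
    D=np.c_[s,np.ones(len(s))]@W[:3,:3]; o=-W[:3,:3].T@W[:3,3]; return o,D
def onz(uv,z,c,W):
    o,D=ray(uv,c,W); z=np.broadcast_to(z,len(D)); return o+D*((z-o[2])/D[:,2])[:,None]
def tri(a,b):  # a,b=(uv,c,W): midpoint and gap
    o1,d1=ray(*a);o2,d2=ray(*b);d1=d1[0];d2=d2[0]
    s=np.linalg.lstsq(np.c_[d1,-d2],o2-o1,rcond=None)[0]; p=o1+s[0]*d1;q=o2+s[1]*d2
    return (p+q)/2,np.linalg.norm(p-q)
def snap(name,f):
    o=r.observe(); im=read_camera(name); cv2.imwrite('pics/'+f+'.png',im[:,:,::-1]); c,W=cam(name,o)
    np.savez('pics/'+f+'.npz',W=W,c=np.array([c],dtype=object)); return im,c,W
def load(f):
    d=np.load('pics/'+f+'.npz',allow_pickle=True); return d['c'][0],d['W']
E
python3 - <<'E'
from h import *
for n in('top','scene'): im,c,W=snap(n,n+'0'); print(n,c,-W[:3,:3].T@W[:3,3])
print(get_calibration('wrist')); print(r.observe())
E
```

```text
top {'fx': 569.858810827552, 'fy': 569.858810827552, 'cx': 317.3770827778853, 'cy': 240.5468233749533, 'k1': -0.1089486236244543, 'rvec': array([ 2.09773519, -2.12471064,  0.21636109]), 'tvec': array([0.03855887, 0.52413355, 1.17489421])} [0.27209037 0.03027751 1.25762843]
scene {'fx': 534.2846748930376, 'fy': 534.2846748930376, 'cx': 310.3766946361683, 'cy': 237.216213051854, 'k1': 0.001450315936722998, 'rvec': array([ 1.48399907,  2.26967888, -0.73491179]), 'tvec': array([ 0.19300639, -0.34520012,  1.75742673])} [1.26991799 0.35511452 1.22725925]
{'fx': 354.5110385649707, 'fy': 354.5110385649707, 'cx': 320.5942600709478, 'cy': 240.64811160838195, 'k1': -0.05784300910669549, 'mount': array([[ 8.33740392e-04, -9.63435174e-01, -2.67940238e-01,
         6.73945538e-02],
       [ 9.99999448e-01,  6.31941376e-04,  8.39386365e-04,
        -6.40633189e-04],
       [-6.39371826e-04, -2.67940790e-01,  9.63435169e-01,
        -1.42219828e-01],
       [ 0.00000000e+00,  0.00000000e+00,  0.00000000e+00,
         1.00000000e+00]])}
{'t': 0.1, 'qpos': array([-1.22900868e+00,  2.13317485e-01, -3.50089802e-02,  1.32354264e+00,
       -1.94012804e-05,  1.57079857e+00]), 'qd': array([ 0.00113349, -0.00102801, -0.00051552,  0.00070775, -0.00012593,
        0.00059783]), 'tau': array([ 1.38597978e-03, -6.87247825e+01,  4.87805593e+01,  1.21385560e-02,
       -1.33208100e-04, -4.65151834e-05]), 'ee_pos': array([ 0.16746754, -0.47076397,  0.23085539]), 'tcp_rot': array([-3.09479164e+00, -5.34086684e-01,  3.16502816e-04]), 'contact_force': array([ 0.6652104 , -0.16469132, -0.04390476]), 'ft_torque': array([-0.02854163, -0.08012004, -0.04965613]), 'grip_width': 0.08560167917500548}
```

View pics/top0.png

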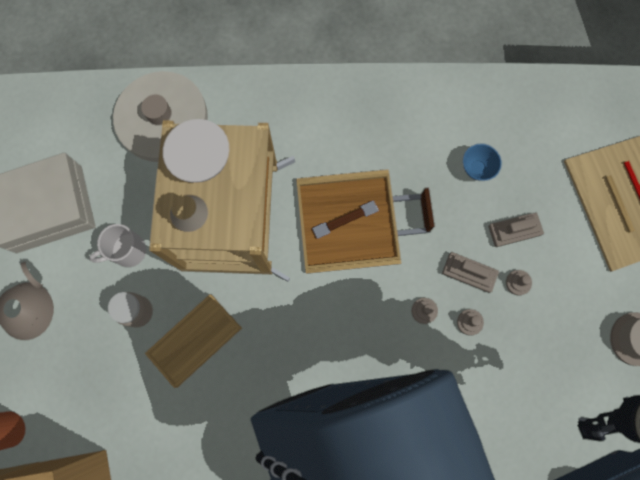

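View pics/scene0.png

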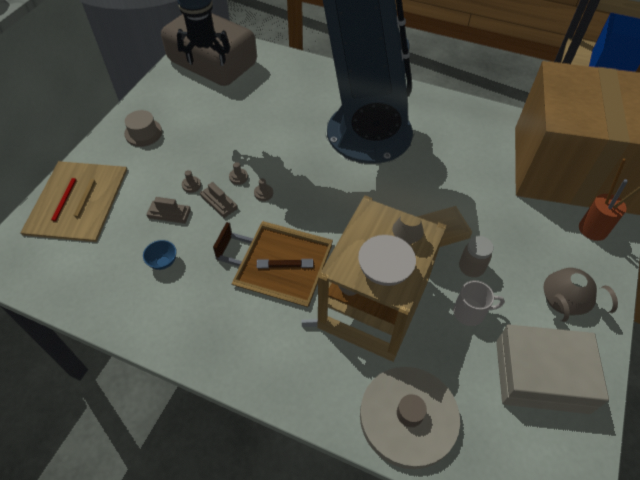

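The top view shows the tray around (350,220) with the trimmer at (345,219). The dish lids are at (515,230) and (468,270), and the jar lids at (425,310), (517,281) and (469,321). The rack is at about (215,195), the toolbox at about (193,340) and the bowl at (482,162). All five lids are also visible in the scene view. I'll enlarge both for picking points.

```bash
python3 - <<'E'
import cv2
a=cv2.imread('pics/top0.png');b=cv2.imread('pics/scene0.png')
cv2.imwrite('pics/a1.png',cv2.resize(a[110:395,140:550],None,fx=1.95,fy=1.95,interpolation=cv2.INTER_CUBIC))
cv2.imwrite('pics/b1.png',cv2.resize(b[140:400,130:500],None,fx=2.15,fy=2.15,interpolation=cv2.INTER_CUBIC))
E
```

```text
(no output)
```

View pics/a1.png

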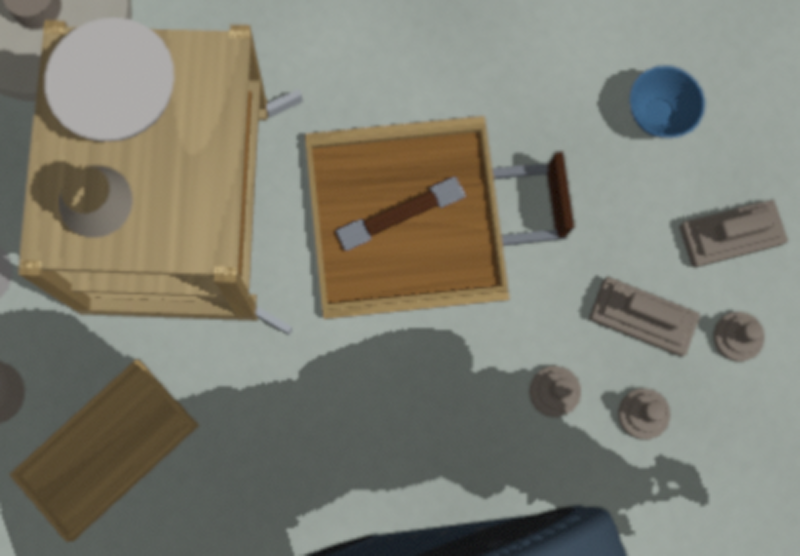

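View pics/b1.png

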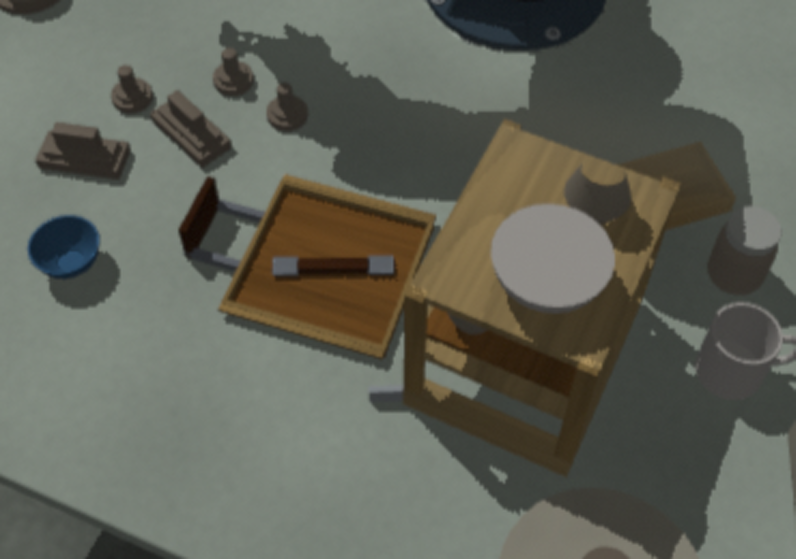

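The crops show everything clearly, including the open toolbox in shadow at crop corners (141,362), (198,425), (70,541) and (12,473). I'll triangulate and fit the known sizes.

```bash
cat > m1.py <<'E'
from h import *
A=load('top0');B=load('scene0')
ta=lambda p:np.array(p)/1.95+[140,110]
tb=lambda p:np.array(p)/2.15+[130,140]
def fit(px,z,L,Wd,nm):
    P=onz(ta(px),z,*A)
    rect=cv2.minAreaRect(P[:,:2].astype(np.float32)); 
    print(nm,P[:,:2].round(3).tolist(),'c',P[:,:2].mean(0).round(4),'edges',np.linalg.norm(np.roll(P,-1,0)-P,axis=1).round(3),'ang',[round(float(np.degrees(np.arctan2(*(np.roll(P,-1,0)-P)[i,[1,0]]))),1) for i in range(4)])
if __name__=='__main__':
    for n,a,b in [('J1',(565,382),(285,92)),('J2',(650,407),(232,57)),('J3',(740,328),(126,72)),('D1',(754,217),(77,130)),('D2',(650,303),(186,104)),('trim',(400,214),(334,266)),('hnd',(565,195),(198,213))]:
        p,g=tri((ta(a),*A),(tb(b),*B)); print(n,p.round(4),'gap',round(g,4))
    fit([(303,133),(485,117),(508,299),(323,316)],.018,0,0,'tray')
    fit([(141,362),(198,425),(70,541),(12,473)],.030,0,0,'box')
    fit([(45,25),(248,30),(234,275),(23,270)],.245,0,0,'rack')
    print('trim ends',onz(ta([(352,236),(447,191)]),.015,*A).round(4))
    print('D1 ends',onz(ta([(725,230),(783,207)]),.064,*A).round(4))
    print('D2 ends',onz(ta([(629,291),(677,320)]),.064,*A).round(4))
E
python3 m1.py
```

```text
J1 [ 0.3789 -0.2005  0.0543] gap 0.0077
J2 [ 0.3507 -0.2944  0.0552] gap 0.003
J3 [ 0.4367 -0.4053  0.06  ] gap 0.0089
D1 [ 0.5563 -0.4181  0.0674] gap 0.0131
D2 [ 0.4629 -0.2989  0.0718] gap 0.0008
trim [ 0.5807 -0.0304  0.0099] gap 0.0018
hnd [ 0.5932 -0.2162  0.0378] gap 0.0047
tray [[0.678, 0.08], [0.695, -0.133], [0.478, -0.151], [0.462, 0.059]] c [ 0.5783 -0.0364] edges [0.214 0.217 0.21  0.217] ang [-85.4, -175.3, 94.5, 5.7]
box [[0.411, 0.261], [0.34, 0.197], [0.216, 0.336], [0.289, 0.402]] c [0.3139 0.299 ] edges [0.095 0.187 0.099 0.186] ang [-137.4, 132.0, 42.3, -49.2]
rack [[0.72, 0.326], [0.71, 0.125], [0.467, 0.136], [0.474, 0.335]] c [0.5927 0.2303] edges [0.202 0.244 0.199 0.247] ang [-92.8, 177.4, 87.9, -2.0]
trim ends [[ 0.5545  0.0246  0.015 ]
 [ 0.6065 -0.0861  0.015 ]]
D1 ends [[ 0.545  -0.3915  0.064 ]
 [ 0.5708 -0.4609  0.064 ]]
D2 ends [[ 0.4777 -0.2782  0.064 ]
 [ 0.4447 -0.3294  0.064 ]]
```

Triangulated heights agree with the text for the knobs, ridges and trimmer (54 to 60, 67 to 72 and 10 mm). Next, over to the trimmer.

Call:
drive_tool:
  rows:
    - [0,0,1.665,0.413,0.44,-0.03,0]
    - [0,0,1.665,0.413,0.44,-0.03,0]
    - [0,0,1.665,0.413,0.44,-0.03,0]
    - [0,0,1.665,0.413,0.44,-0.03,0]
    - [0,0,1.665,0.413,0.44,-0.03,0]
    - [0,0,1.665,0.413,0.44,-0.03,0]
    - [0,0,1.665,0.413,0.44,-0.03,0]
    - [0,0,1.665,0.413,0.44,-0.03,0]
  force: 40

```text
t: 1.1
ee_pos: [0.5104, -0.1051, 0.2062]
tcp_rot: [-1.893, -2.507, 0.0]
contact_force: [0.8, -1.1, 0.3]
grip_width: 0.0853
```

Call:
drive_tool:
  rows:
    - [0,0,0.159,0.07,0.074,-0.006,0]
    - [0,0,0.159,0.07,0.074,-0.006,0]
    - [0,0,0.159,0.07,0.074,-0.006,0]
    - [0,0,0.159,0.07,0.074,-0.006,0]

```text
t: 1.6
ee_pos: [0.5789, -0.0332, 0.2001]
tcp_rot: [-1.696, -2.644, 0.001]
contact_force: [-1.4, -0.5, -0.9]
grip_width: 0.0853
```

```bash
python3 - <<'E'
from h import *
print(r.observe()['ee_pos'],r.observe()['tcp_rot'])
im,c,W=snap('wrist','w1'); A=snap('top','top1')
print(proj([[.5805,-.031,.02],[.5545,.0246,.015],[.6065,-.0861,.015]],c,W))
E
```

```text
[ 0.57887141 -0.03320982  0.20014682] [-1.69593148e+00 -2.64367010e+00  9.82285607e-04]
[[323.68778314 217.06362208]
 [323.34434157 148.91465492]
 [324.11956835 276.56924449]]
```

View pics/w1.png

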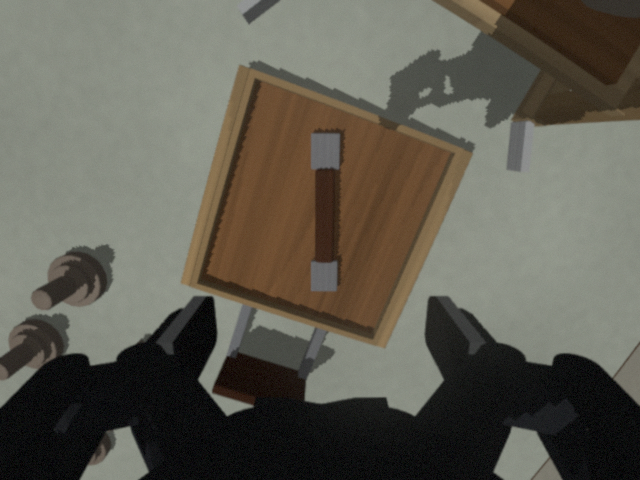

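The trimmer ends appear at (326,150) and (324,276), within 2 px of the prediction from the top view. The estimates hold, so I descend and grip.

Call:
drive_tool:
  rows:
    - [0,0,0,0.0015,0.002,-0.06,0]
    - [0,0,0,0.0015,0.002,-0.12,0]
    - [0,0,0,0.0015,0.002,-0.17,0]
    - [0,0,0,0.0015,0.002,-0.191,0]
    - [0,0,0,0.0015,0.002,-0.191,255]
    - [0,0,0,0.0015,0.002,-0.191,255]
    - [0,0,0,0.0015,0.002,-0.191,255]
    - [0,0,0,0.0015,0.002,-0.191,255]
  force: 40

```text
t: 2.7
ee_pos: [0.5816, -0.031, 0.0107]
tcp_rot: [1.696, 2.643, 0.001]
contact_force: [-3.6, -1.2, 9.6]
grip_width: 0.0166
```

Call:
drive_tool:
  rows:
    - [0,0,0,0,0,0,255]
    - [0,0,0,0,0,0,255]
    - [0,0,0,0,0,0,255]
    - [0,0,0,0,0,0.03,255]
    - [0,0,0,0,0,0.08,255]
    - [0,0,0,0,0,0.13,255]
    - [0,0,0,0,0,0.17,255]
    - [0,0,0,0,0,0.17,255]

```text
t: 3.7
ee_pos: [0.5826, -0.031, 0.1831]
tcp_rot: [1.693, 2.64, 0.005]
contact_force: [0.9, 0.2, -0.7]
grip_width: 0.0169
```

Call:
drive_tool:
  rows:
    - [0,0,0,-0.06,0.01,0,255]
    - [0,0,0,-0.12,0.02,0,255]
    - [0,0,0,-0.18,0.03,0,255]
    - [0,0,0.1,-0.2,0.08,0,255]
    - [0,0,0.2,-0.217,0.135,0,255]
    - [0,0,0.293,-0.234,0.19,0,255]
    - [0,0,0.293,-0.251,0.245,0,255]
    - [0,0,0.293,-0.262,0.29,0,255]

```text
t: 4.7
ee_pos: [0.3175, 0.2607, 0.179]
tcp_rot: [-1.29, -2.864, 0.0]
contact_force: [1.6, 0.4, -0.8]
grip_width: 0.0167
```

Call:
drive_tool:
  rows:
    - [0,0,0,-0.006,0.04,0,255]
    - [0,0,0,-0.006,0.04,0,255]
    - [0,0,0,-0.006,0.04,0,255]
    - [0,0,0,-0.006,0.04,0,255]

```text
t: 5.2
ee_pos: [0.313, 0.2982, 0.1793]
tcp_rot: [-1.294, -2.863, 0.001]
contact_force: [-0.4, 0.1, -0.3]
grip_width: 0.0168
```

```bash
python3 - <<'E'
from h import *
print(r.observe()['ee_pos'],r.observe()['tcp_rot'],r.observe()['grip_width'])
im,c,W=snap('wrist','w2')
E
```

```text
[0.31295534 0.29820225 0.17932614] [-1.29374856e+00 -2.86278822e+00  5.06127487e-04] 0.016820786457300403
```

View pics/w2.png

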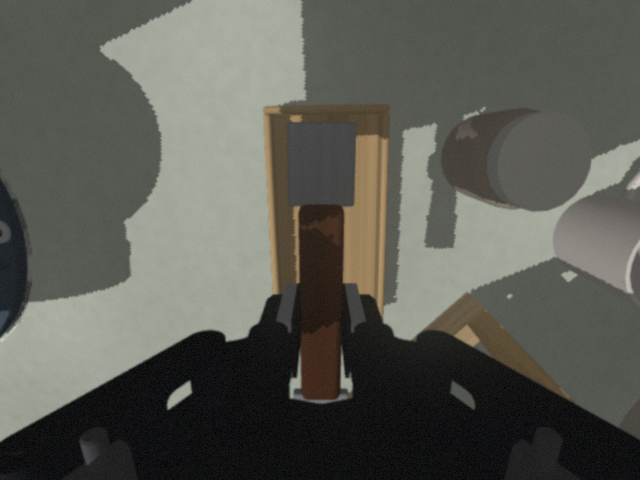

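The wrist view shows the box aligned with the trimmer, with walls at columns 265 and 390 and the trimmer at 321. Lowering it now.

Call:
drive_tool:
  rows:
    - [0,0,0,0,0,-0.06,255]
    - [0,0,0,0,0,-0.12,255]
    - [0,0,0,0,0,-0.15,255]
    - [0,0,0,0,0,-0.165,255]
    - [0,0,0,0,0,-0.165,255]
    - [0,0,0,0,0,-0.165,140]
    - [0,0,0,0,0,-0.165,140]
    - [0,0,0,0,0,-0.165,140]

```text
t: 6.25
ee_pos: [0.3132, 0.2993, 0.015]
tcp_rot: [1.292, 2.863, 0.001]
contact_force: [-0.2, -0.3, 0.4]
grip_width: 0.0386
```

Call:
drive_tool:
  rows:
    - [0,0,0,0,0,0.05,140]
    - [0,0,0,0,0,0.11,140]
    - [0,0,0,0,0,0.165,140]
    - [0,0,0,0,0,0.165,140]

```text
t: 6.75
ee_pos: [0.3145, 0.3006, 0.1835]
tcp_rot: [1.291, 2.861, 0.01]
contact_force: [-0.1, -0.7, -0.2]
grip_width: 0.0381
```

```bash
python3 - <<'E'
from h import *
print(r.observe()['ee_pos'],r.observe()['tcp_rot'],r.observe()['grip_width'])
im,c,W=snap('wrist','w3');im2,_,_=snap('top','top2')
# clay segmentation try on the top picture
p=im2[262:278,455:480].reshape(-1,3).mean(0);q=im2[300:320,550:570].reshape(-1,3).mean(0);print(p,q)
cv2.imwrite('pics/v5.png',np.hstack([cv2.resize(im[:,:,::-1],(400,300)),cv2.resize(im2[200:350,400:600,::-1],(400,300),interpolation=2)]))
E
```

```text
[0.31446163 0.30061258 0.18351048] [1.2910091  2.86116746 0.01022326] 0.03806534004055174
[93.945  87.1175 80.1825] [143.1575 151.1425 144.7575]
```

View pics/v5.png

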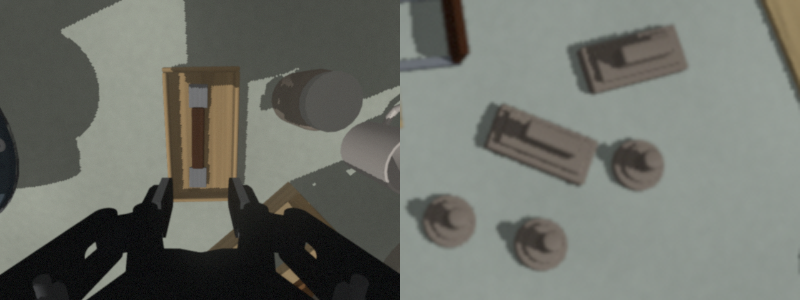

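The trimmer lies inside the box. Next I'll write a silhouette fit for the lids, using a clay colour mask against the projected model. It will serve for both cameras.

```bash
cat > fit.py <<'E'
from h import *
from scipy.optimize import minimize
def box(x,y,a,b): return np.array([[i*x/2,j*y/2,k] for i in(-1,1) for j in(-1,1) for k in(a,b)])
def cyl(d,a,b): t=np.linspace(0,2*np.pi,24,endpoint=False); return np.vstack([np.c_[d/2*np.cos(t),d/2*np.sin(t),t*0+k] for k in(a,b)])
MOD={'D':[box(.116,.054,0,.02),box(.096,.038,.02,.03),box(.06,.02,.03,.064)],'J':[cyl(.058,0,.014),cyl(.042,.014,.022),cyl(.022,.022,.06)]}
S=4
def render(kind,p,c,W,org,shape,z0=0):
    m=np.zeros((shape[0]*S,shape[1]*S),np.uint8); Rz=R.from_euler('z',p[2]).as_matrix()
    for V in MOD[kind]:
        uv=(proj(V@Rz.T+[p[0],p[1],z0],c,W)-org+.5)*S-.5
        h=cv2.convexHull((uv*16).round().astype(np.int32)); cv2.fillConvexPoly(m,h,255,shift=4)
    return cv2.resize(m,(shape[1],shape[0]),interpolation=cv2.INTER_AREA)/255.
def clay(im):
    f=cv2.GaussianBlur(im,(0,0),.8).astype(float); return (f[:,:,0]-f[:,:,2]>6)&(f[:,:,0]-f[:,:,2]<32)
def fitlid(kind,p0,im,c,W,z0=0,pad=.05,mask=None):
    M=(clay(im) if mask is None else mask)
    h=.07+pad if kind=='D' else .04+pad
    cs=proj([[p0[0]+i*h,p0[1]+j*h,z0+k] for i in(-1,1) for j in(-1,1) for k in(0,.06)],c,W)
    a=np.clip(np.floor(cs.min(0)),0,[639,479]).astype(int); b=np.clip(np.ceil(cs.max(0)),0,[639,479]).astype(int)
    sub=M[a[1]:b[1],a[0]:b[0]].astype(float)
    # keep only blob touching the guess
    g=render(kind,p0,c,W,a,sub.shape,z0); n,l=cv2.connectedComponents(sub.astype(np.uint8))
    s=[(g*(l==i)).sum() for i in range(1,n)]
    if not s: return p0,0
    sub=(l==1+int(np.argmax(s))).astype(float)
    sc=np.array([.001,.001,.01])
    def f(q):
        g=render(kind,np.array(p0)+q*sc,c,W,a,sub.shape,z0); return 1-np.minimum(g,sub).sum()/np.maximum(g,sub).sum()
    best=None
    for y in ((-.25,0,.25) if kind=='D' else (0,)):
        sx=np.array([[0,0,y/.01],[8,0,y/.01],[0,8,y/.01],[0,0,y/.01+10]])
        r_=minimize(f,sx[0],method='Nelder-Mead',options=dict(initial_simplex=sx,maxiter=300,xatol=.05,fatol=1e-4))
        if best is None or r_.fun<best.fun: best=r_
    return np.array(p0)+best.x*sc,1-best.fun
LID={'D1':('D',[.556,-.42,-1.22]),'D2':('D',[.463,-.30,1.12]),'J1':('J',[.379,-.2,0]),'J2':('J',[.351,-.294,0]),'J3':('J',[.437,-.405,0])}
E
python3 - <<'E'
from fit import *
im=cv2.imread('pics/top2.png')[:,:,::-1]; A=load('top2')
for n,(k,p) in LID.items(): q,s=fitlid(k,p,im,*A); print(n,q.round(4),round(s,3))
E
```

```text
D1 [ 0.5545 -0.4217 -1.3202] 0.901
D2 [ 0.4583 -0.3077  1.1714] 0.91
J1 [ 0.3753 -0.2009  0.0928] 0.925
J2 [ 0.3478 -0.301   0.0741] 0.912
J3 [ 0.4337 -0.4168  0.2522] 0.889
```

Call:
drive_tool:
  rows:
    - [0,0,-0.1,0.01,-0.04,0.06,140]
    - [0,0,-0.28,0.02,-0.1,0.086,140]
    - [0,0,-0.46,0.035,-0.16,0.086,140]
    - [0,0,-0.64,0.05,-0.22,0.086,140]
    - [0,0,-0.82,0.055,-0.28,0.086,140]
    - [0,0,-1.0,0.06,-0.34,0.086,140]
    - [0,0,-1.18,0.07,-0.4,0.086,140]
    - [0,0,-1.35,0.08,-0.46,0.086,140]

```text
t: 7.85
ee_pos: [0.3914, -0.1582, 0.2644]
tcp_rot: [-2.801, -1.419, 0.001]
contact_force: [1.5, 1.2, 0.6]
grip_width: 0.0387
```

Call:
drive_tool:
  rows:
    - [0,0,0,0.01,-0.06,0,140]
    - [0,0,0,0.015,-0.12,0,140]
    - [0,0,0,0.015,-0.18,0,140]
    - [0,0,0,0.015,-0.18,0,140]
    - [0,0,0,0.015,-0.18,0,140]

```text
t: 8.48
ee_pos: [0.4067, -0.3357, 0.2643]
tcp_rot: [-2.797, -1.426, 0.001]
contact_force: [0.3, -0.3, 0.3]
grip_width: 0.0389
```

```bash
python3 - <<'E'
from fit import *
o=r.observe();print(o['t'],o['ee_pos'],o['tcp_rot'])
im,c,W=snap('wrist','w4');cv2.imwrite('pics/v6.png',np.hstack([cv2.resize(im[:,:,::-1],(400,300)),cv2.resize((clay(im)*255).astype(np.uint8)[:,:,None].repeat(3,2),(400,300))]))
it,ct,Wt=snap('top','top3')
for n,(k,p) in LID.items():
    q,s=fitlid(k,p,im,c,W,pad=.03); q2,s2=fitlid(k,p,it,ct,Wt,pad=.04); print(n,'W',q.round(4),round(s,3),'T',q2.round(4),round(s2,3),proj([*q[:2],.06],c,W).round())
E
```

```text
8.475 [ 0.40665501 -0.33573111  0.26427253] [-2.79665447e+00 -1.42634535e+00  1.12035657e-03]
D1 W [ 0.553  -0.4199 -1.3202] 0.948 T [ 0.554  -0.42   -1.3202] 0.914 [[491. 196.]]
D2 W [ 0.4572 -0.3069  1.1704] 0.952 T [ 0.4587 -0.3083  1.1714] 0.917 [[347. 158.]]
J1 W [ 0.3739 -0.2009  0.036 ] 0.962 T [ 0.3749 -0.201   0.1085] 0.932 [[209. 119.]]
J2 W [ 0.3465 -0.3008  0.0973] 0.956 T [ 0.348  -0.301   0.0612] 0.928 [[252. 220.]]
J3 W [ 0.4327 -0.417   0.2721] 0.928 T [ 0.4384 -0.4123  0.1355] 0.448 [[388. 261.]]
```

View pics/v6.png

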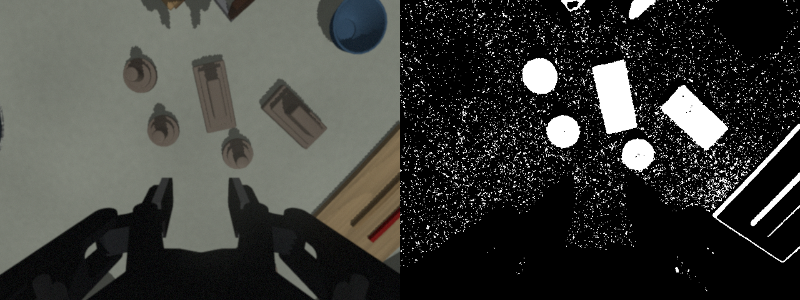

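Wrist and top fits agree within 1.5 mm, and IoU is about 0.95. Now I'll refine the tray from corners in w1 (245,66), (472,152), (385,347) and (183,283), together with the top picture.

```bash
cat > tray.py <<'E'
from h import *
from scipy.optimize import least_squares
L=np.array([[.106,.110],[.106,-.110],[-.106,-.110],[-.106,.110]])
# tray corner order: (+x,+y),(+x,-y),(-x,-y),(-x,+y); tray +x ~ world +y, tray +y ~ world -x
top=np.array([(323,316),(303,133),(485,117),(508,299)])/1.95+[140,110]
wr=np.array([(245,66),(472,152),(385,347),(183,283)])
def w(p,l=L,z=.018): 
    c,s=np.cos(p[2]),np.sin(p[2]); return np.c_[p[0]+c*l[:,0]-s*l[:,1],p[1]+s*l[:,0]+c*l[:,1],np.full(len(l),z)]
A=load('top0');C=load('w1')
for nm,obs in [('T',[(top,A)]),('W',[(wr,C)]),('W2',[(wr[[1,2,3,0]],C)]),('TW',[(top,A),(wr,C)])]:
    s=least_squares(lambda p:np.concatenate([(proj(w(p),*k)-o).ravel() for o,k in obs]),[.578,-.036,1.656])
    print(nm,s.x.round(4),np.degrees(s.x[2]).round(2),'rms',np.sqrt((s.fun**2).mean()).round(2))
p=s.x
slots={'jA':(-.066,-.061),'jB':(0,-.061),'jC':(.066,-.061),'dA':(0,.063),'dB':(0,.002),'h':(-.176,0)}
for k,v in slots.items(): print(k,w(p,np.array([v]),0)[0,:2].round(4))
E
python3 tray.py
```

```text
T [ 0.5784 -0.0364  1.6559] 94.87 rms 0.59
W [ 0.5806 -0.0359  1.6598] 95.1 rms 2.38
W2 [ 0.5803 -0.0368  0.0896] 5.13 rms 3.75
TW [ 0.5803 -0.036   1.6592] 95.06 rms 1.8
jA [ 0.6469 -0.0963]
jB [ 0.641  -0.0306]
jC [0.6352 0.0352]
dA [ 0.5175 -0.0415]
dB [ 0.5783 -0.0361]
h [ 0.5958 -0.2113]
```

Tray estimates agree to about 2 mm. I take (0.5795, -0.036) and 95°. Picking jar lid J1.

Call:
drive_tool:
  rows:
    - [0,0,0,-0.016,0.06,-0.03,140]
    - [0,0,0,-0.0325,0.1345,-0.06,140]
    - [0,0,0,-0.0325,0.1345,-0.12,140]
    - [0,0,0,-0.0325,0.1345,-0.16,140]
    - [0,0,0,-0.0325,0.1345,-0.16,140]
    - [0,0,0,-0.0325,0.1345,-0.16,140]
  force: 22

```text
t: 9.32
ee_pos: [0.3756, -0.202, 0.1074]
tcp_rot: [2.796, 1.428, 0.002]
contact_force: [-0.2, 0.1, 0.5]
grip_width: 0.0389
```

Call:
drive_tool:
  rows:
    - [0,0,0,-0.0015,0.001,-0.04,140]
    - [0,0,0,-0.0015,0.001,-0.07,140]
    - [0,0,0,-0.0015,0.001,-0.074,140]
    - [0,0,0,-0.0015,0.001,-0.074,140]
    - [0,0,0,-0.0015,0.001,-0.074,255]
    - [0,0,0,-0.0015,0.001,-0.074,255]
    - [0,0,0,-0.0015,0.001,-0.074,255]
    - [0,0,0,-0.0015,0.001,-0.074,255]

```text
t: 10.32
ee_pos: [0.3743, -0.2014, 0.033]
tcp_rot: [2.796, 1.427, 0.002]
contact_force: [0.0, -0.2, 10.6]
grip_width: 0.0213
```

Call:
drive_tool:
  rows:
    - [0,0,0,0,0,0.02,255]
    - [0,0,0,0,0,0.06,255]
    - [0,0,0,0,0,0.1,255]
    - [0,0,0,0,0,0.1,255]

```text
t: 10.82
ee_pos: [0.3749, -0.2017, 0.1347]
tcp_rot: [2.794, 1.426, 0.005]
contact_force: [0.7, -0.4, -0.8]
grip_width: 0.0212
```

Call:
drive_tool:
  rows:
    - [0,0,0,0.037,0.034,0,255]
    - [0,0,0,0.074,0.068,0,255]
    - [0,0,0,0.111,0.102,0,255]
    - [0,0,0,0.148,0.136,0,255]
    - [0,0,0,0.185,0.17,0,255]
    - [0,0,0,0.222,0.204,0,255]
    - [0,0,0,0.2596,0.2367,0,255]
    - [0,0,0,0.2596,0.2367,0,255]

```text
t: 11.82
ee_pos: [0.634, 0.0383, 0.1301]
tcp_rot: [-2.796, -1.432, 0.001]
contact_force: [-0.8, -0.6, 0.5]
grip_width: 0.0208
```

```bash
python3 - <<'E'
from fit import *
o=r.observe();print(o['t'],o['ee_pos'],o['tcp_rot'],o['grip_width'])
im,c,W=snap('wrist','w5')
cv2.imwrite('pics/w5v.png',im[:,:,::-1])
E
```

```text
11.825 [0.63402874 0.03828798 0.13006183] [-2.79580527e+00 -1.43152691e+00  8.15127616e-04] 0.020819372145917163
```

View pics/w5v.png

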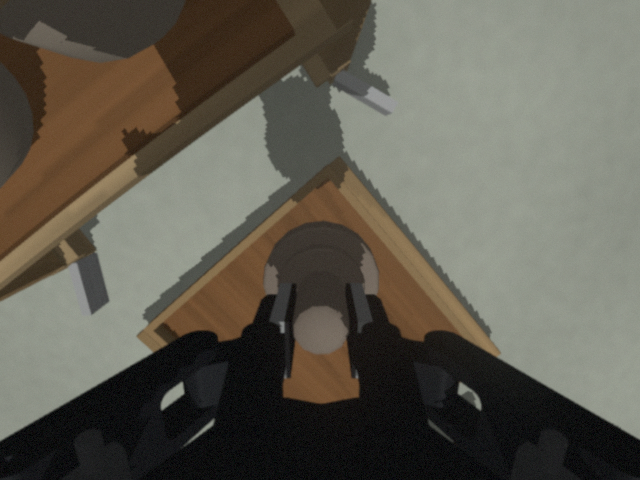

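The jar lid is held over the tray's far corner, whose rim corner is near (340,157). I'll compare that with the tray estimate.

```bash
python3 - <<'E'
from h import *
C=load('w5'); p=np.array([.5795,-.036,np.radians(95)])
def w(l,z):
    c,s=np.cos(p[2]),np.sin(p[2]);l=np.array(l); return np.c_[p[0]+c*l[:,0]-s*l[:,1],p[1]+s*l[:,0]+c*l[:,1],np.full(len(l),z)]
print(proj(w([(.106,-.11),(-.106,-.11),(.1,-.094),(.106,.11)],.018),*C).round(1)); print(onz([(343,157),(500,352),(138,334)],.018,*C).round(4)); print(w([(.106,-.11),(-.106,-.11),(.106,.11)],.018).round(4))
E
```

```text
[[340.6 154. ]
 [502.5 353.1]
 [328.7 175.5]
 [134.9 335. ]]
[[ 0.68    0.0765  0.018 ]
 [ 0.697  -0.1297  0.018 ]
 [ 0.4635  0.0592  0.018 ]]
[[ 0.6798  0.0792  0.018 ]
 [ 0.6983 -0.132   0.018 ]
 [ 0.4607  0.06    0.018 ]]
```

Agreement is within 2 to 3 mm. Lowering and releasing.

Call:
drive_tool:
  rows:
    - [0,0,0,0.0005,-0.003,-0.04,255]
    - [0,0,0,0.0005,-0.003,-0.07,255]
    - [0,0,0,0.0005,-0.003,-0.084,255]
    - [0,0,0,0.0005,-0.003,-0.0905,255]
    - [0,0,0,0.0005,-0.003,-0.0905,255]
    - [0,0,0,0.0005,-0.003,-0.0905,140]
    - [0,0,0,0.0005,-0.003,-0.0905,140]
    - [0,0,0,0.0005,-0.003,-0.0905,140]

```text
t: 12.88
ee_pos: [0.6334, 0.033, 0.0414]
tcp_rot: [2.798, 1.428, 0.001]
contact_force: [0.7, 0.6, 0.3]
grip_width: 0.0384
```

Call:
drive_tool:
  rows:
    - [0,0,0,0,0,0.03,140]
    - [0,0,0,0,0,0.08,140]
    - [0,0,0,-0.03,-0.035,0.12,140]
    - [0,0,0,-0.07,-0.08,0.13,140]
    - [0,0,0,-0.11,-0.125,0.13,140]
    - [0,0,0,-0.15,-0.17,0.13,140]
    - [0,0,0,-0.19,-0.215,0.13,140]
    - [0,0,0,-0.23,-0.26,0.13,140]

```text
t: 13.88
ee_pos: [0.4018, -0.2282, 0.1713]
tcp_rot: [2.797, 1.428, 0.001]
contact_force: [1.1, -1.5, 0.4]
grip_width: 0.0387
```

```bash
cat > chk.py <<'E'
import sys
from fit import *
o=r.observe();print(o['t'],o['ee_pos'],o['tcp_rot'],o['grip_width'])
im,c,W=snap('top','t%d'%int(o['t']*10)); iw,cw,Ww=snap('wrist','w%d'%int(o['t']*10))
for n in sys.argv[1:]:
    k,p=LID[n]; q,s=fitlid(k,p,im,c,W); q2,s2=fitlid(k,p,iw,cw,Ww,pad=.03); print(n,'T',q.round(4),round(s,3),'W',q2.round(4),round(s2,3))
E
python3 chk.py J2 J3 D1 D2
```

```text
13.875 [ 0.40181703 -0.22815417  0.17130638] [2.79739437e+00 1.42823205e+00 6.61039855e-04] 0.03868306077282012Traceback (most recent call last):
  File "chk.py", line 6, in <module>
    k,p=LID[n]; q,s=fitlid(k,p,im,c,W); q2,s2=fitlid(k,p,iw,cw,Ww,pad=.03); print(n,'T',q.round(4),round(s,3),'W',q2.round(4),round(s2,3))
                                                                                        ^^^^^^^
AttributeError: 'list' object has no attribute 'round'. Did you mean: 'count'?
```

```bash
sed -i "s/return p0,0/return np.array(p0),0/; s/^LID=.*/LID={'D1':('D',[.5533,-.42,-1.32]),'D2':('D',[.4578,-.3072,1.171]),'J1':('J',[.634,.034,0]),'J2':('J',[.347,-.301,0]),'J3':('J',[.433,-.417,0])}/" fit.py; python3 chk.py J2 J3 D1 D2
```

```text
13.975 [ 0.40000868 -0.23021729  0.17141788] [ 2.80110320e+00  1.42059739e+00 -1.17047751e-03] 0.03841818109081526
J2 T [ 0.347 -0.301  0.   ] 0.0 W [ 0.3466 -0.301   0.018 ] 0.949
J3 T [ 0.433 -0.417  0.   ] 0 W [ 0.4307 -0.3101 -0.8459] 0.601
D1 T [ 0.5533 -0.42   -1.57  ] 0.0 W [ 0.5533 -0.4205 -1.3285] 0.958
D2 T [ 0.4578 -0.3072  0.921 ] 0.0 W [ 0.4239 -0.3185  1.2234] 0.644
```

Call:
drive_tool:
  rows:
    - [0,0,0,-0.035,-0.047,0,140]
    - [0,0,0,-0.0533,-0.0708,-0.03,140]
    - [0,0,0,-0.0533,-0.0708,-0.065,140]
    - [0,0,0,-0.0533,-0.0708,-0.065,140]
    - [0,0,0,-0.0533,-0.0708,-0.065,140]

```text
t: 14.7
ee_pos: [0.351, -0.2975, 0.1071]
tcp_rot: [2.796, 1.43, 0.001]
contact_force: [0.0, 0.3, 1.1]
grip_width: 0.0386
```

Call:
drive_tool:
  rows:
    - [0,0,0,-0.0043,-0.0035,-0.03,140]
    - [0,0,0,-0.0043,-0.0035,-0.06,140]
    - [0,0,0,-0.0043,-0.0035,-0.074,140]
    - [0,0,0,-0.0043,-0.0035,-0.074,140]
    - [0,0,0,-0.0043,-0.0035,-0.074,255]
    - [0,0,0,-0.0043,-0.0035,-0.074,255]
    - [0,0,0,-0.0043,-0.0035,-0.074,255]
    - [0,0,0,-0.0043,-0.0035,-0.074,255]

```text
t: 15.7
ee_pos: [0.3465, -0.3019, 0.0331]
tcp_rot: [2.797, 1.427, 0.002]
contact_force: [1.1, 0.7, 7.8]
grip_width: 0.0211
```

Call:
drive_tool:
  rows:
    - [0,0,0,0,0,0.02,255]
    - [0,0,0,0,0,0.06,255]
    - [0,0,0,0,0,0.1,255]
    - [0,0,0,0,0,0.1,255]

```text
t: 16.2
ee_pos: [0.347, -0.3026, 0.1351]
tcp_rot: [2.794, 1.426, 0.003]
contact_force: [0.2, 0.3, -1.1]
grip_width: 0.021
```

Call:
drive_tool:
  rows:
    - [0,0,0,0.042,0.039,0,255]
    - [0,0,0,0.084,0.078,0,255]
    - [0,0,0,0.126,0.117,0,255]
    - [0,0,0,0.168,0.156,0,255]
    - [0,0,0,0.21,0.195,0,255]
    - [0,0,0,0.252,0.234,0,255]
    - [0,0,0,0.293,0.2716,0,255]
    - [0,0,0,0.293,0.2716,0,255]

```text
t: 17.2
ee_pos: [0.6401, -0.0269, 0.1303]
tcp_rot: [-2.795, -1.432, 0.001]
contact_force: [-1.1, -0.7, -0.6]
grip_width: 0.0213
```

Call:
drive_tool:
  rows:
    - [0,0,0,0,0,0,255]
    - [0,0,0,0,0,-0.03,255]

```text
t: 17.45
ee_pos: [0.6393, -0.0307, 0.1036]
tcp_rot: [2.797, 1.426, 0.005]
contact_force: [1.1, -0.3, -1.5]
grip_width: 0.0212
```

```bash
python3 - <<'E'
from fit import *
o=r.observe();print(o['t'],o['ee_pos'],o['grip_width'])
im,c,W=snap('wrist','w6'); print(proj([[.634,.034,.066]],c,W))
f=cv2.GaussianBlur(im,(0,0),.8).astype(float); x=f[:,:,0]-f[:,:,2]
for q in [(320,350),(330,250),(120,200)]: print(q,f[q[1],q[0]])
E
```

```text
17.45 [ 0.63931322 -0.03073509  0.1035719 ] 0.021158436326864434
[[237.87338154 180.68083441]]
(320, 350) [124. 111.  99.]
(330, 250) [67. 61. 54.]
(120, 200) [111. 115. 105.]
```

View pics/w6.png

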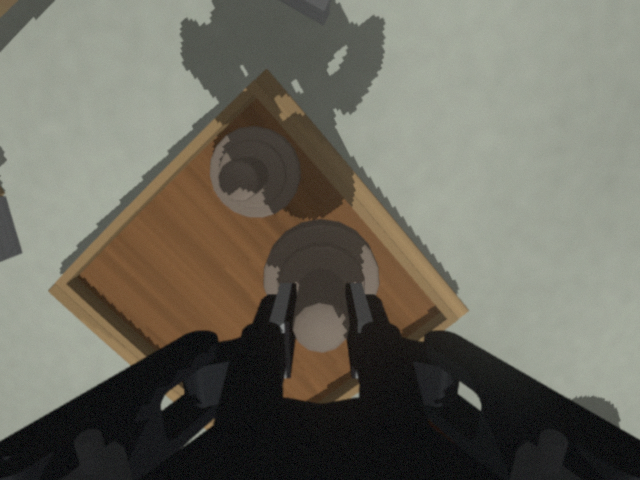

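J1 stands upright in the far corner with its knob at (238,178), as predicted. J2 goes beside it.

Call:
drive_tool:
  rows:
    - [0,0,0,0.0005,0,-0.035,255]
    - [0,0,0,0.0005,0,-0.055,255]
    - [0,0,0,0.0005,0,-0.0625,255]
    - [0,0,0,0.0005,0,-0.0625,255]
    - [0,0,0,0.0005,0,-0.0625,140]
    - [0,0,0,0.0005,0,-0.0625,140]
    - [0,0,0,0.0005,0,-0.0625,140]

```text
t: 18.38
ee_pos: [0.6392, -0.0297, 0.0398]
tcp_rot: [2.798, 1.428, 0.001]
contact_force: [0.0, 0.7, 0.2]
grip_width: 0.0387
```

Call:
drive_tool:
  rows:
    - [0,0,0,0,0,0.03,140]
    - [0,0,0,0,0,0.08,140]
    - [0,0,0,-0.02,-0.04,0.12,140]
    - [0,0,0,-0.05,-0.09,0.16,140]
    - [0,0,0,-0.09,-0.13,0.19,140]
    - [0,0,0,-0.13,-0.17,0.21,140]
    - [0,0,0,-0.16,-0.22,0.22,140]
    - [0,0,0,-0.19,-0.27,0.22,140]

```text
t: 19.38
ee_pos: [0.4482, -0.3012, 0.2609]
tcp_rot: [2.796, 1.428, 0.002]
contact_force: [0.6, -1.6, -0.8]
grip_width: 0.0385
```

Call:
drive_tool:
  rows:
    - [0,0,0,-0.03,-0.05,0,140]
    - [0,0,0,-0.03,-0.08,0,140]
    - [0,0,0,-0.03,-0.08,0,140]
    - [0,0,0,-0.03,-0.08,0,140]

```text
t: 19.88
ee_pos: [0.4192, -0.3793, 0.2595]
tcp_rot: [-2.798, -1.428, -0.0]
contact_force: [-0.1, 0.5, -0.0]
grip_width: 0.0388
```

```bash
python3 chk.py J3 D1 D2
```

```text
19.875 [ 0.41916068 -0.37927425  0.25948638] [-2.79799999e+00 -1.42807308e+00 -2.00344972e-04] 0.03878651690880031
J3 T [ 0.4334 -0.4164  0.0815] 0.906 W [ 0.4325 -0.4167  0.0468] 0.933
D1 T [ 0.5544 -0.4216 -1.3302] 0.915 W [ 0.5532 -0.4196 -1.328 ] 0.967
D2 T [ 0.4234 -0.3181  1.1878] 0.919 W [ 0.4222 -0.3174  1.1783] 0.965
```

D2 was knocked aside and now sits at (0.4225, -0.3177), yaw 1.18. Both cameras agree. J3 and D1 have not moved. Picking J3.

Call:
drive_tool:
  rows:
    - [0,0,0,0.0136,-0.0374,-0.05,140]
    - [0,0,0,0.0136,-0.0374,-0.11,140]
    - [0,0,0,0.0136,-0.0374,-0.152,140]
    - [0,0,0,0.0136,-0.0374,-0.152,140]
    - [0,0,0,0.0136,-0.0374,-0.152,140]

```text
t: 20.6
ee_pos: [0.4336, -0.4173, 0.1097]
tcp_rot: [2.796, 1.428, 0.001]
contact_force: [-0.1, -1.3, 1.3]
grip_width: 0.0381
```

Call:
drive_tool:
  rows:
    - [0,0,0,-0.001,0.0005,-0.03,140]
    - [0,0,0,-0.001,0.0005,-0.06,140]
    - [0,0,0,-0.001,0.0005,-0.0765,140]
    - [0,0,0,-0.001,0.0005,-0.0765,140]
    - [0,0,0,-0.001,0.0005,-0.0765,255]
    - [0,0,0,-0.001,0.0005,-0.0765,255]
    - [0,0,0,-0.001,0.0005,-0.0765,255]
    - [0,0,0,-0.001,0.0005,-0.0765,255]

```text
t: 21.6
ee_pos: [0.4325, -0.4173, 0.0326]
tcp_rot: [2.796, 1.427, 0.001]
contact_force: [-0.3, 0.3, 8.6]
grip_width: 0.0214
```

Call:
drive_tool:
  rows:
    - [0,0,0,0,0,0.02,255]
    - [0,0,0,0,0,0.06,255]
    - [0,0,0,0,0,0.105,255]
    - [0,0,0,0,0,0.105,255]

```text
t: 22.1
ee_pos: [0.4333, -0.4182, 0.1404]
tcp_rot: [2.792, 1.425, 0.004]
contact_force: [0.5, 0.3, -0.5]
grip_width: 0.0216
```

Call:
drive_tool:
  rows:
    - [0,0,0,0.03,0.046,0,255]
    - [0,0,0,0.06,0.092,0,255]
    - [0,0,0,0.09,0.138,0,255]
    - [0,0,0,0.122,0.184,0,255]
    - [0,0,0,0.152,0.23,0,255]
    - [0,0,0,0.183,0.276,0,255]
    - [0,0,0,0.2127,0.3212,0,255]
    - [0,0,0,0.2127,0.3212,0,255]

```text
t: 23.1
ee_pos: [0.6456, -0.092, 0.1352]
tcp_rot: [-2.795, -1.434, 0.0]
contact_force: [-0.4, -0.1, -1.4]
grip_width: 0.0214
```

Call:
drive_tool:
  rows:
    - [0,0,0,0,0,0,255]
    - [0,0,0,0,0,-0.03,255]
    - [0,0,0,0,0,-0.03,255]

```text
t: 23.48
ee_pos: [0.6424, -0.0964, 0.1043]
tcp_rot: [-2.797, -1.425, 0.005]
contact_force: [-0.2, 0.0, -0.4]
grip_width: 0.0209
```

Call:
drive_tool:
  rows:
    - [0,0,0,0.002,-0.0005,-0.035,255]
    - [0,0,0,0.002,-0.0005,-0.055,255]
    - [0,0,0,0.002,-0.0005,-0.0645,255]
    - [0,0,0,0.002,-0.0005,-0.0645,255]
    - [0,0,0,0.002,-0.0005,-0.0645,140]
    - [0,0,0,0.002,-0.0005,-0.0645,140]
    - [0,0,0,0.002,-0.0005,-0.0645,140]

```text
t: 24.35
ee_pos: [0.6466, -0.0959, 0.042]
tcp_rot: [2.798, 1.428, 0.001]
contact_force: [-1.3, 0.4, -0.2]
grip_width: 0.0386
```

Call:
drive_tool:
  rows:
    - [0,0,0,0,0,0.03,140]
    - [0,0,0,0,0,0.08,140]
    - [0,0,0.05,-0.03,-0.035,0.12,140]
    - [0,0,0.1,-0.06,-0.07,0.16,140]
    - [0,0,0.15,-0.09,-0.105,0.19,140]
    - [0,0,0.2,-0.12,-0.14,0.21,140]
    - [0,0,0.233,-0.16,-0.17,0.22,140]
    - [0,0,0.233,-0.2,-0.2,0.22,140]

```text
t: 25.35
ee_pos: [0.4455, -0.297, 0.2626]
tcp_rot: [2.611, 1.744, 0.001]
contact_force: [0.9, -1.3, 0.6]
grip_width: 0.0385
```

Call:
drive_tool:
  rows:
    - [0,0,0,-0.035,-0.04,0,140]
    - [0,0,0,-0.035,-0.04,0,140]
    - [0,0,0,-0.035,-0.04,0,140]

```text
t: 25.72
ee_pos: [0.4115, -0.3359, 0.2617]
tcp_rot: [2.613, 1.743, 0.001]
contact_force: [-0.0, 1.0, -0.7]
grip_width: 0.0387
```

```bash
sed -i "s/.4578,-.3072,1.171/.4225,-.3177,1.18/" fit.py; python3 chk.py D1 D2
```

```text
25.725 [ 0.41148101 -0.33586837  0.26172161] [2.61347117e+00 1.74277777e+00 5.29732789e-04] 0.038735634637226284
D1 T [ 0.554  -0.4206 -1.3207] 0.916 W [ 0.553  -0.4199 -1.3227] 0.952
D2 T [ 0.4231 -0.3182  1.1784] 0.913 W [ 0.4223 -0.3175  1.1768] 0.961
```

Call:
drive_tool:
  rows:
    - [0,0,0,0.0111,0.0182,-0.05,140]
    - [0,0,0,0.0111,0.0182,-0.11,140]
    - [0,0,0,0.0111,0.0182,-0.152,140]
    - [0,0,0,0.0111,0.0182,-0.152,140]
    - [0,0,0,0.0111,0.0182,-0.152,140]
  force: 25

```text
t: 26.45
ee_pos: [0.4236, -0.3179, 0.1112]
tcp_rot: [2.611, 1.744, 0.001]
contact_force: [-0.5, 0.2, 0.5]
grip_width: 0.0385
```

Call:
drive_tool:
  rows:
    - [0,0,0,-0.001,0,-0.03,140]
    - [0,0,0,-0.001,0,-0.06,140]
    - [0,0,0,-0.001,0,-0.0745,140]
    - [0,0,0,-0.001,0,-0.0745,140]
    - [0,0,0,-0.001,0,-0.0745,255]
    - [0,0,0,-0.001,0,-0.0745,255]
    - [0,0,0,-0.001,0,-0.0745,255]
    - [0,0,0,-0.001,0,-0.0745,255]

```text
t: 27.45
ee_pos: [0.4224, -0.3184, 0.0364]
tcp_rot: [2.611, 1.742, 0.001]
contact_force: [1.1, 0.8, 7.9]
grip_width: 0.0192
```

Call:
drive_tool:
  rows:
    - [0,0,0,0,0,0.02,255]
    - [0,0,0,0,0,0.06,255]
    - [0,0,0,0,0,0.11,255]
    - [0,0,0,0,0,0.11,255]

```text
t: 27.95
ee_pos: [0.4234, -0.3191, 0.1492]
tcp_rot: [2.608, 1.74, 0.004]
contact_force: [-0.1, 0.2, -2.9]
grip_width: 0.0196
```

Call:
drive_tool:
  rows:
    - [0,0,0.08,0.024,0.045,0,255]
    - [0,0,0.16,0.049,0.09,0,255]
    - [0,0,0.24,0.073,0.135,0,255]
    - [0,0,0.32,0.098,0.18,0,255]
    - [0,0,0.4,0.122,0.225,0,255]
    - [0,0,0.48,0.1541,0.2831,0,255]
    - [0,0,0.48,0.1541,0.2831,0,255]
    - [0,0,0.48,0.1541,0.2831,0,255]

```text
t: 28.95
ee_pos: [0.5752, -0.0344, 0.1443]
tcp_rot: [-2.123, -2.315, 0.001]
contact_force: [0.2, -0.7, -1.6]
grip_width: 0.0197
```

Call:
drive_tool:
  rows:
    - [0,0,0,0,0,-0.03,255]
    - [0,0,0,0,0,-0.03,255]
    - [0,0,0,0,0,-0.03,255]

```text
t: 29.32
ee_pos: [0.5754, -0.0354, 0.1158]
tcp_rot: [2.125, 2.313, 0.0]
contact_force: [0.3, 0.1, -1.0]
grip_width: 0.0198
```

```bash
python3 - <<'E'
from fit import *
o=r.observe();print(o['t'],o['ee_pos'],o['tcp_rot'],o['grip_width'])
im,c,W=snap('wrist','w7')
p=o['ee_pos'];
# expected jar footprints and held lid outline drawn
v=im[:,:,::-1].copy()
for n,q in [('J',(.634,.034)),('J',(.6395,-.030)),('J',(.646,-.096))]:
    m=(render(n,(*q,0),c,W,np.array([0,0]),(480,640),.006)>.5).astype(np.uint8); cv2.drawContours(v,cv2.findContours(m,0,2)[0],-1,(0,255,0),1)
m=(render('D',(.5775,-.036,np.radians(95)),c,W,np.array([0,0]),(480,640),.006)>.5).astype(np.uint8); cv2.drawContours(v,cv2.findContours(m,0,2)[0],-1,(0,0,255),1)
cv2.imwrite('pics/v7.png',v)
E
```

```text
29.325 [ 0.57544248 -0.03542683  0.11578878] [2.12525328e+00 2.31329502e+00 1.86705717e-04] 0.019770971914678383
```

View pics/v7.png

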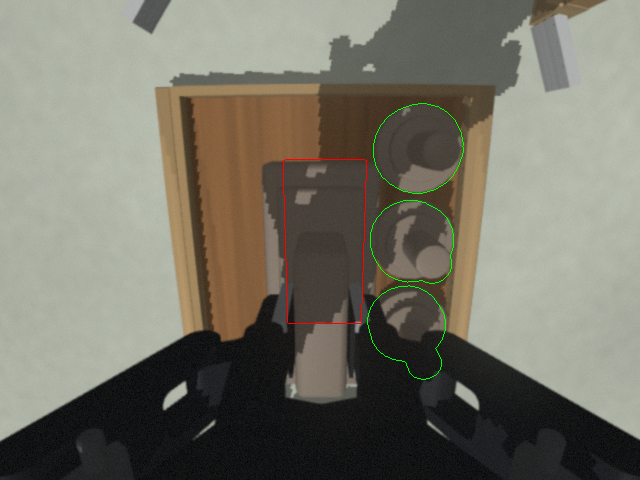

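Jar outlines (green) match the standing jars, and the planned dish lid place (red) is clear of them. Placing D2 about 3 mm further in x.

Call:
drive_tool:
  rows:
    - [0,0,0,0.003,-0.0005,-0.035,255]
    - [0,0,0,0.003,-0.0005,-0.06,255]
    - [0,0,0,0.003,-0.0005,-0.07,255]
    - [0,0,0,0.003,-0.0005,-0.0735,255]
    - [0,0,0,0.003,-0.0005,-0.0735,255]
    - [0,0,0,0.003,-0.0005,-0.0735,140]
    - [0,0,0,0.003,-0.0005,-0.0735,140]
    - [0,0,0,0.003,-0.0005,-0.0735,140]

```text
t: 30.38
ee_pos: [0.5788, -0.0351, 0.0418]
tcp_rot: [2.124, 2.315, 0.0]
contact_force: [0.3, -0.5, -0.7]
grip_width: 0.0387
```

Call:
drive_tool:
  rows:
    - [0,0,0,0,0,0.03,140]
    - [0,0,0,0,0,0.08,140]
    - [0,0,0.05,-0.01,-0.04,0.12,140]
    - [0,0,0.1,-0.02,-0.09,0.16,140]
    - [0,0,0.15,-0.03,-0.14,0.19,140]
    - [0,0,0.158,-0.04,-0.19,0.21,140]
    - [0,0,0.158,-0.04,-0.24,0.22,140]
    - [0,0,0.158,-0.04,-0.29,0.22,140]

```text
t: 31.38
ee_pos: [0.5386, -0.327, 0.2627]
tcp_rot: [1.934, 2.474, 0.0]
contact_force: [1.3, -1.0, 0.6]
grip_width: 0.0384
```

Call:
drive_tool:
  rows:
    - [0,0,0,0,-0.06,0,140]
    - [0,0,0,0,-0.06,0,140]
    - [0,0,0,0,-0.06,0,140]

```text
t: 31.75
ee_pos: [0.5385, -0.3849, 0.2613]
tcp_rot: [-1.935, -2.475, -0.0]
contact_force: [-1.0, -0.4, -0.1]
grip_width: 0.0383
```

```bash
python3 chk.py D1
```

```text
31.75 [ 0.53852796 -0.38490812  0.26125007] [-1.93476831e+00 -2.47452400e+00 -3.75569444e-04] 0.03834902232065831
D1 T [ 0.5549 -0.4198 -1.3025] 0.724 W [ 0.5528 -0.4194 -1.328 ] 0.961
```

Call:
drive_tool:
  rows:
    - [0,0,0,0.0148,-0.0349,-0.05,140]
    - [0,0,0,0.0148,-0.0349,-0.11,140]
    - [0,0,0,0.0148,-0.0349,-0.152,140]
    - [0,0,0,0.0148,-0.0349,-0.152,140]
    - [0,0,0,0.0148,-0.0349,-0.152,140]

```text
t: 32.48
ee_pos: [0.5544, -0.4199, 0.1122]
tcp_rot: [1.932, 2.474, 0.0]
contact_force: [0.9, -0.9, 0.1]
grip_width: 0.0385
```

Call:
drive_tool:
  rows:
    - [0,0,0,-0.001,0,-0.03,140]
    - [0,0,0,-0.001,0,-0.06,140]
    - [0,0,0,-0.001,0,-0.0755,140]
    - [0,0,0,-0.001,0,-0.0755,140]
    - [0,0,0,-0.001,0,-0.0755,255]
    - [0,0,0,-0.001,0,-0.0755,255]
    - [0,0,0,-0.001,0,-0.0755,255]
    - [0,0,0,-0.001,0,-0.0755,255]

```text
t: 33.48
ee_pos: [0.5533, -0.4206, 0.0358]
tcp_rot: [1.933, 2.473, 0.0]
contact_force: [0.3, 1.1, 8.2]
grip_width: 0.0196
```

Call:
drive_tool:
  rows:
    - [0,0,0,0,0,0.02,255]
    - [0,0,0,0,0,0.06,255]
    - [0,0,0,0,0,0.12,255]
    - [0,0,0,0,0,0.12,255]

```text
t: 33.98
ee_pos: [0.5544, -0.4215, 0.1599]
tcp_rot: [1.929, 2.468, 0.0]
contact_force: [1.2, -0.5, -2.5]
grip_width: 0.0191
```

Call:
drive_tool:
  rows:
    - [0,0,-0.03,-0.006,0.055,0,255]
    - [0,0,-0.06,-0.012,0.11,0,255]
    - [0,0,-0.09,-0.018,0.165,0,255]
    - [0,0,-0.12,-0.024,0.22,0,255]
    - [0,0,-0.159,-0.03,0.275,0,255]
    - [0,0,-0.159,-0.0364,0.33,0,255]
    - [0,0,-0.159,-0.0364,0.3801,0,255]
    - [0,0,-0.159,-0.0364,0.3801,0,255]

```text
t: 34.98
ee_pos: [0.5156, -0.037, 0.1539]
tcp_rot: [-2.12, -2.318, -0.0]
contact_force: [-0.3, -1.6, -1.2]
grip_width: 0.0193
```

Call:
drive_tool:
  rows:
    - [0,0,0,0,0,-0.04,255]
    - [0,0,0,0,0,-0.04,255]
    - [0,0,0,0,0,-0.04,255]

```text
t: 35.35
ee_pos: [0.5162, -0.0404, 0.1149]
tcp_rot: [2.126, 2.313, 0.0]
contact_force: [0.0, -0.0, -0.9]
grip_width: 0.0197
```

```bash
python3 - <<'E'
from fit import *
o=r.observe();print(o['t'],o['ee_pos'],o['tcp_rot'],o['grip_width'])
im,c,W=snap('wrist','w8'); v=im[:,:,::-1].copy()
for q,col in [((.518,-.0414),(0,0,255)),((.5788,-.0355),(0,255,0))]:
    m=(render('D',(*q,np.radians(95)),c,W,np.array([0,0]),(480,640),.006)>.5).astype(np.uint8); cv2.drawContours(v,cv2.findContours(m,0,2)[0],-1,col,1)
cv2.imwrite('pics/v8.png',v)
E
```

```text
35.35 [ 0.51617784 -0.04039887  0.11487674] [2.12566868e+00 2.31289081e+00 2.24900499e-04] 0.01969732198920173
```

View pics/v8.png

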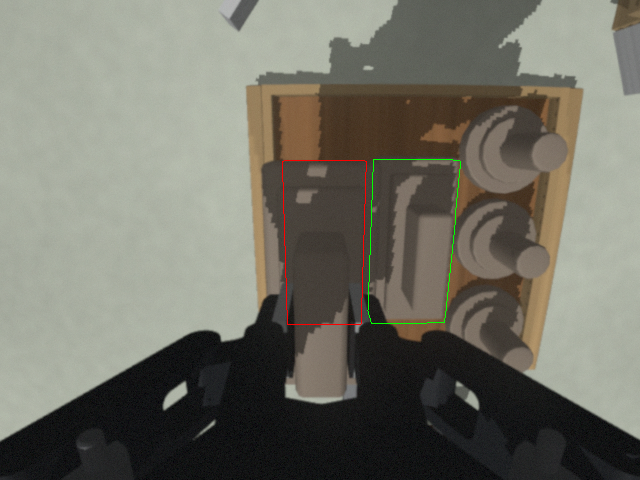

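Red (the target) fits between the rim and D2 (green) with a few millimetres on each side. Lowering.

Call:
drive_tool:
  rows:
    - [0,0,0,0.0013,-0.0005,-0.035,255]
    - [0,0,0,0.0013,-0.0005,-0.055,255]
    - [0,0,0,0.0013,-0.0005,-0.066,255]
    - [0,0,0,0.0013,-0.0005,-0.073,255]
    - [0,0,0,0.0013,-0.0005,-0.073,255]
    - [0,0,0,0.0013,-0.0005,-0.073,140]
    - [0,0,0,0.0013,-0.0005,-0.073,140]
    - [0,0,0,0.0013,-0.0005,-0.073,140]

```text
t: 36.4
ee_pos: [0.5175, -0.0404, 0.0412]
tcp_rot: [2.125, 2.314, 0.0]
contact_force: [-0.3, 0.4, 0.2]
grip_width: 0.0388
```

Call:
drive_tool:
  rows:
    - [0,0,0,0,0,0.03,140]
    - [0,0,0,0,0,0.08,140]
    - [0,0,0,0.02,-0.05,0.11,140]
    - [0,0,0,0.04,-0.1,0.13,140]
    - [0,0,0,0.06,-0.15,0.14,140]
    - [0,0,0,0.07,-0.18,0.14,140]
    - [0,0,0,0.07,-0.18,0.14,140]

```text
t: 37.28
ee_pos: [0.5875, -0.2225, 0.1804]
tcp_rot: [-2.128, -2.311, 0.0]
contact_force: [0.0, -0.5, 0.2]
grip_width: 0.0385
```

```bash
python3 - <<'E'
from fit import *
o=r.observe();print(o['t'],o['ee_pos'],o['tcp_rot'],o['grip_width'])
im,c,W=snap('wrist','w9'); snap('top','top9')
t=cv2.imread('pics/top9.png')[110:330,200:520]
cv2.imwrite('pics/v9.png',np.hstack([cv2.resize(im[:,:,::-1],(400,300)),cv2.resize(t,(400,300))]))
E
```

```text
37.275 [ 0.58749023 -0.22247169  0.18042857] [-2.12775816e+00 -2.31115467e+00  4.26281912e-04] 0.038525575200108034
```

View pics/v9.png

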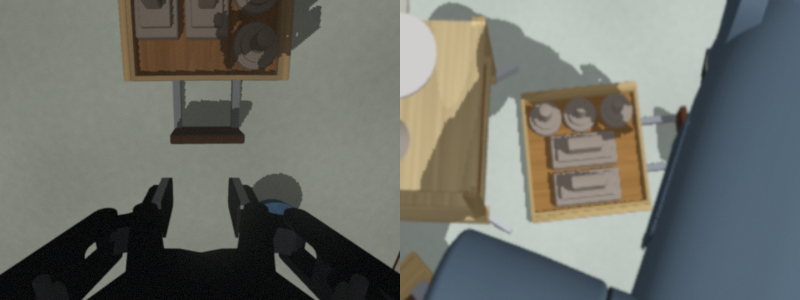

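All five lids stand in the tray side by side, none overlapping. Before the slide I'll refine the rack's centre line from the flared guide tips already seen in top0, w5 and w7.

```bash
python3 - <<'E'
from h import *
print('q',r.observe()['qpos'].round(3))
ta=lambda p:np.array(p)/1.95+[140,110]
for f,a,b in [('top0',ta((300,97)),ta((290,330))),('w5',(388,106),(98,308)),('w7',(562,88),(142,24))]:
    P=onz([a,b],.026,*load(f)); d=P[0]-P[1]; m=P.mean(0); y=np.degrees(np.arctan2(d[1],d[0]))+90
    c=m[:2]+.143*np.array([np.cos(np.radians(y)),np.sin(np.radians(y))])
    print(f,P[:,:2].round(4).tolist(),'L',np.linalg.norm(d).round(4),'yaw',y.round(2),'rack c',c.round(4))
# handle plate top edges in w9 (full-res)
print(onz([(342,256),(488,255),(342,270),(488,270)],.064,*load('w9')).round(4))
E
python3 - <<'E'
import cv2
a=cv2.imread('pics/w9.png')[0:300,180:500];b=cv2.imread('pics/w7.png')[0:130,100:620]
cv2.imwrite('pics/v10.png',cv2.vconcat([cv2.resize(a,(560,525)),cv2.resize(b,(560,140))])[:600])
E
```

```text
q [-0.359  0.494  0.238  1.315  0.     1.127]
top0 [[0.7197, 0.0833], [0.4452, 0.0954]] L 0.2747 yaw 87.46 rack c [0.5888 0.2322]
w5 [[0.7228, 0.0869], [0.4595, 0.0954]] L 0.2634 yaw 88.14 rack c [0.5958 0.2341]
w7 [[0.7176, 0.0806], [0.4563, 0.0936]] L 0.2617 yaw 87.15 rack c [0.5941 0.2299]
[[ 0.6047 -0.2371  0.064 ]
 [ 0.7178 -0.227   0.064 ]
 [ 0.6058 -0.2485  0.064 ]
 [ 0.7205 -0.2392  0.064 ]]
```

View pics/v10.png

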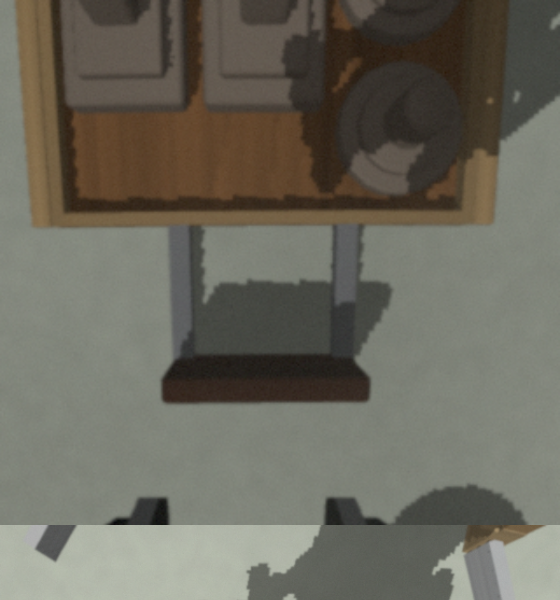

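```bash
python3 - <<'E'
from h import *
P=onz([(273.1,216),(391.4,216),(273.1,229.7),(391.4,229.7)],.064,*load('w9')); print(P.round(4),P.mean(0).round(4))
q=onz(np.array([(33,227),(494,223)])*[320/560,300/525]+[180,0],.018,*load('w9'));print(q.round(4)) # -x outer rim corners
E
```

```text
[[ 0.5505 -0.2103  0.064 ]
 [ 0.6383 -0.2029  0.064 ]
 [ 0.551  -0.2207  0.064 ]
 [ 0.6397 -0.2133  0.064 ]] [ 0.5949 -0.2118  0.064 ]
[[ 0.4797 -0.1522  0.018 ]
 [ 0.6976 -0.1319  0.018 ]]
```

The handle's top centre is (0.595, -0.212) and its yaw is 94.8°, matching the tray fit. The rack centre is (0.593, 0.231) with yaw 87.4°. Turning the gripper to pinch the handle.

Call:
drive_tool:
  rows:
    - [0,0,0.18,0.0075,0.01,-0.02,140]
    - [0,0,0.36,0.0075,0.01,-0.04,140]
    - [0,0,0.54,0.0075,0.01,-0.06,140]
    - [0,0,0.72,0.0075,0.01,-0.06,140]
    - [0,0,0.9,0.0075,0.01,-0.06,140]
    - [0,0,1.08,0.0075,0.01,-0.06,140]
    - [0,0,1.26,0.0075,0.01,-0.06,140]
    - [0,0,1.44,0.0075,0.01,-0.06,140]
  force: 60

```text
t: 38.38
ee_pos: [0.5946, -0.2092, 0.1213]
tcp_rot: [0.061, 3.141, 0.0]
contact_force: [0.1, -0.5, -0.4]
grip_width: 0.0387
```

Call:
drive_tool:
  rows:
    - [0,0,0.13,0,0,0,140]
    - [0,0,0.13,0,0,0,140]
    - [0,0,0.13,0,0,0,140]

```text
t: 38.75
ee_pos: [0.5947, -0.2098, 0.1212]
tcp_rot: [-0.129, 3.139, 0.0]
contact_force: [0.8, 0.6, -0.5]
grip_width: 0.0386
```

Call:
drive_tool:
  rows:
    - [0,0,0,0.0003,-0.002,-0.04,140]
    - [0,0,0,0.0003,-0.002,-0.075,140]
    - [0,0,0,0.0003,-0.002,-0.089,140]
    - [0,0,0,0.0003,-0.002,-0.089,140]
    - [0,0,0,0.0003,-0.002,-0.089,255]
    - [0,0,0,0.0003,-0.002,-0.089,255]
    - [0,0,0,0.0003,-0.002,-0.089,255]
    - [0,0,0,0.0003,-0.002,-0.089,255]
  force: 60

```text
t: 39.75
ee_pos: [0.596, -0.2126, 0.0337]
tcp_rot: [-0.132, 3.136, -0.001]
contact_force: [-1.6, 0.3, 7.7]
grip_width: 0.011
```

Call:
drive_tool:
  rows:
    - [0,0,0,0,0,0,255]
    - [0,0,0,0,0,0,255]

```text
t: 40.0
ee_pos: [0.596, -0.2126, 0.0337]
tcp_rot: [-0.132, 3.137, -0.001]
contact_force: [-1.7, 1.1, 6.9]
grip_width: 0.0115
```

Call:
drive_tool:
  rows:
    - [0,0,-0.02,-0.0035,0,0,255]
    - [0,0,-0.045,-0.008,0,0,255]
    - [0,0,-0.07,-0.0125,0,0,255]
    - [0,0,-0.095,-0.017,0,0,255]
    - [0,0,-0.117,-0.0205,0,0,255]
    - [0,0,-0.129,-0.0225,0,0,255]
    - [0,0,-0.129,-0.0225,0,0,255]
    - [0,0,-0.129,-0.0225,0,0,255]

```text
t: 41.0
ee_pos: [0.5738, -0.2129, 0.0337]
tcp_rot: [0.071, 3.138, -0.002]
contact_force: [1.0, -1.1, 9.0]
grip_width: 0.0115
```

```bash
python3 - <<'E'
from h import *
o=r.observe();print(o['t'],o['ee_pos'],o['tcp_rot'],o['grip_width'],o['contact_force'])
im,c,W=snap('top','top10'); w,_,_=snap('wrist','w10')
cv2.imwrite('pics/v11.png',np.hstack([cv2.resize(im[110:330,200:440,::-1],(480,440),interpolation=2),cv2.resize(w[:,:,::-1],(320,240)).repeat(1,0).copy() if 0 else cv2.copyMakeBorder(cv2.resize(w[:,:,::-1],(320,240)),0,200,0,0,0)]))
E
```

```text
41.0 [ 0.57378588 -0.21288482  0.03367627] [ 7.09015606e-02  3.13784118e+00 -1.64737708e-03] 0.011467990679869896 [ 1.0440017  -1.13864579  9.0048907 ]
```

View pics/v11.png

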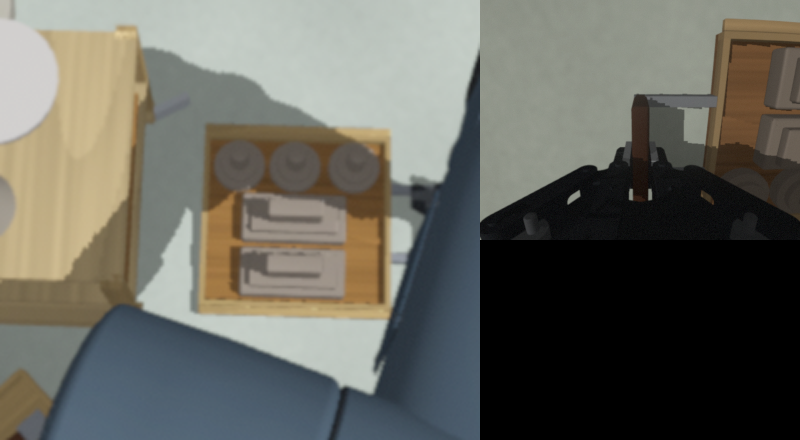

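The tray has rotated, with corners at (206,125), (391,129), (386,318) and (197,311) in the crop. The lids are undisturbed. Computing its pose.

```bash
cat > tp.py <<'E'
from tray import w
from h import *
from scipy.optimize import least_squares
px=np.array([(197,311),(206,125),(391,129),(386,318)])/2+[200,110]
A=load('top10'); s=least_squares(lambda p:(proj(w(p),*A)-px).ravel(),[.58,-.036,1.53]); p=s.x
print('tray',p.round(4),np.degrees(p[2]).round(2),'rms',np.sqrt((s.fun**2).mean()))
rc=np.array([.593,.231]);y=np.radians(87.4);d=p[:2]-rc;print('in rack frame',d@[np.cos(y),np.sin(y)],d@[-np.sin(y),np.cos(y)])
E
python3 tp.py | tail -2
```

```text
tray [ 0.5797 -0.0363  1.5186] 87.01 rms 0.7899379344975209
in rack frame -0.26765129272086424 0.0011893679296932722
```

Aligned within about 1 mm and 0.5° of the slot, with 254 mm to go. Pushing slowly.

Call:
drive_tool:
  rows:
    - [0,0,0,0.0002,0.005,0,255]
    - [0,0,0,0.0007,0.015,0,255]
    - [0,0,0,0.0013,0.028,0,255]
    - [0,0,0,0.002,0.043,0,255]
    - [0,0,0,0.0027,0.058,0,255]
    - [0,0,0,0.0034,0.073,0,255]
    - [0,0,0,0.004,0.086,0,255]
    - [0,0,0,0.0044,0.096,0,255]

```text
t: 42.1
ee_pos: [0.5781, -0.1175, 0.0337]
tcp_rot: [0.072, 3.138, -0.005]
contact_force: [-1.0, -11.3, 7.7]
grip_width: 0.0109
```

Call:
drive_tool:
  rows:
    - [0,0,0,0.0004,0.01,0,255]
    - [0,0,0,0.001,0.023,0,255]
    - [0,0,0,0.0016,0.036,0,255]
    - [0,0,0,0.0022,0.049,0,255]
    - [0,0,0,0.0028,0.062,0,255]
    - [0,0,0,0.0034,0.075,0,255]
    - [0,0,0,0.004,0.087,0,255]
    - [0,0,0,0.0044,0.097,0,255]

```text
t: 43.1
ee_pos: [0.5826, -0.0205, 0.0337]
tcp_rot: [0.072, 3.138, -0.004]
contact_force: [-0.8, -12.1, 10.3]
grip_width: 0.0113
```

Call:
drive_tool:
  rows:
    - [0,0,0,0.0003,0.008,0,255]
    - [0,0,0,0.0008,0.018,0,255]
    - [0,0,0,0.0013,0.028,0,255]
    - [0,0,0,0.0018,0.038,0,255]
    - [0,0,0,0.0021,0.046,0,255]
    - [0,0,0,0.0024,0.052,0,255]
    - [0,0,0,0.0025,0.055,0,255]
    - [0,0,0,0.0026,0.057,0,255]

```text
t: 44.1
ee_pos: [0.5852, 0.0362, 0.0337]
tcp_rot: [0.073, 3.138, -0.004]
contact_force: [-1.1, -14.1, 10.8]
grip_width: 0.0107
```

Call:
drive_tool:
  rows:
    - [0,0,0,0.0001,0.0015,0,255]
    - [0,0,0,0.0001,0.003,0,255]

```text
t: 44.35
ee_pos: [0.5853, 0.0391, 0.0337]
tcp_rot: [0.073, 3.138, -0.004]
contact_force: [-0.3, -12.6, 10.8]
grip_width: 0.0112
```

Call:
drive_tool:
  rows:
    - [0,0,0,0.0001,0.001,0,255]
    - [0,0,0,0.0001,0.002,0,255]
    - [0,0,0,0.0001,0.003,0,255]

```text
t: 44.72
ee_pos: [0.5853, 0.041, 0.0337]
tcp_rot: [0.074, 3.138, -0.008]
contact_force: [-1.0, -25.0, 12.2]
grip_width: 0.0114
```

Call:
drive_tool:
  rows:
    - [0,0,0,0.0,0.001,0,255]
    - [0,0,0,0.0001,0.002,0,255]

```text
t: 44.98
ee_pos: [0.585, 0.0412, 0.0337]
tcp_rot: [0.076, 3.138, -0.013]
contact_force: [-5.5, -39.1, 17.7]
grip_width: 0.0113
```

The force rose from 12 to 39 N at y = 0.041, against an expected 0.0417, so the tray is on the back stop. I'll relieve the push, release and lift.

Call:
drive_tool:
  rows:
    - [0,0,0,0,-0.002,0,255]
    - [0,0,0,0,-0.002,0,255]
    - [0,0,0,0,-0.002,0,150]
    - [0,0,0,0,-0.002,0,150]
    - [0,0,0,0,-0.002,0,150]
    - [0,0,0,0,-0.002,0,150]

```text
t: 45.72
ee_pos: [0.5843, 0.0438, 0.032]
tcp_rot: [-0.07, -3.141, -0.0]
contact_force: [0.0, 0.6, 0.7]
grip_width: 0.0351
```

Call:
drive_tool:
  rows:
    - [0,0,0,0,0,0.03,150]
    - [0,0,0,0,0,0.07,150]
    - [0,0,0,-0.02,-0.04,0.11,150]
    - [0,0,0,-0.05,-0.09,0.13,150]
    - [0,0,0,-0.09,-0.13,0.14,150]
    - [0,0,0,-0.13,-0.17,0.14,150]
    - [0,0,0,-0.16,-0.21,0.14,150]
    - [0,0,0,-0.16,-0.21,0.14,150]

```text
t: 46.72
ee_pos: [0.4226, -0.1683, 0.1723]
tcp_rot: [0.076, 3.14, -0.001]
contact_force: [1.0, 0.4, -0.1]
grip_width: 0.0351
```

```bash
python3 - <<'E'
from fit import *
o=r.observe();print(o['t'],o['ee_pos'],o['contact_force'],o['qd'].round(3))
im,c,W=snap('top','top11'); s,_,_=snap('scene','scene11')
v=im[110:400,110:460,::-1].copy()
cv2.imwrite('pics/v12.png',np.hstack([cv2.resize(v,(480,398)),cv2.resize(s[210:375,190:340,::-1],(320,398))])[:, :])
E
```

```text
46.725 [ 0.42263841 -0.16828868  0.17229673] [ 0.99352066  0.36282621 -0.08950875] [ 0.064  0.025  0.03  -0.003  0.015  0.052]
```

View pics/v12.png

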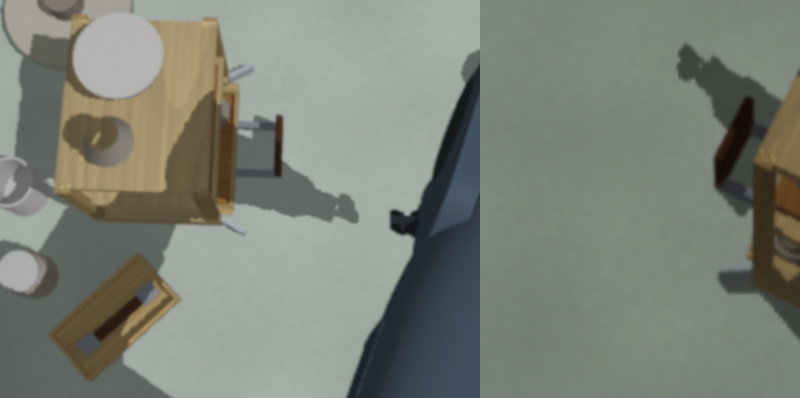

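The trimmer is in the box, the tray is in the slot, and the handle plate is at about (279,146) in the crop. One numeric check of the handle position, then I hand in.

```bash
python3 - <<'E'
from h import *
P=onz(np.array([(279,116),(279,176),(279,146)])/(480/350)+[110,110],.064,*load('top11'));d=P[0]-P[1]
print(P.round(4),'yaw',np.degrees(np.arctan2(d[1],d[0]))+90,'expected (.5844,.0417) yaw 87.4')
print(proj([[.5844,.0417,.064]],*load('top11')))
o=r.observe();print(o['t'],o['contact_force'],np.abs(o['qd']).max())
E
```

```text
[[0.625  0.0392 0.064 ]
 [0.5275 0.0402 0.064 ]
 [0.5759 0.0397 0.064 ]] yaw 89.37610189458374 expected (.5844,.0417) yaw 87.4
[[312.468727   212.63975622]]
46.825 [ 0.21908152  0.41053107 -0.3195887 ] 0.030029220982532176
```

```bash
python3 -c "
from workcell import r
print(r.job_done())"
```

```text
the job is handed in; nothing more can be done
None
```

I finished all three steps and handed the job in at about 47 s of the 208 s limit; no verdict was reported. The trimmer is in the tool box, all five lids were set upright on the tray's floor, and the loaded tray is slid into the bottom slot. I gripped the lids at 22–25 N. D2 was knocked aside during the run; I found it again and placed it from its new position.

**Last checks:**
- **Tray against the stop:** on the final push the force rose from 12 to 39 N at grip y = 0.041 m. Full home should be at 0.042 m.
- **Handle from the top camera:** y agreed with full home within 2 mm. My rough pixel picks came out 8 mm off in x and 2° off in yaw. I put that down to the picks, because they made the 90 mm plate 97 mm long. The gripper pose near the end of the push (x = 0.585 m, about 87.5° yaw) agreed with home.
- **Lids:** just before the push the pictures showed all five upright and clear of each other. Inside the rack they can't be seen, so I didn't check them after the slide.
- **Trimmer:** the last picture shows it inside the box.

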